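# Load the sample changer in run order

### The job

Load the four vials from the transport rack into the sample changer's carousel in run order: the first sample is the one at the rack end with the bow handle, and it goes into the cup at the carousel's index lug; the others follow in the order of the row into the next cups, clockwise as seen from above, so that the last cup before the lug stays empty. Keep the vials upright and leave each one seated right down in its cup.

Things in the scene. Friction and masses are not known exactly. Their poses are not given: they have to be found in the camera images.
- rack: fixed grey rack block 58 (x) x 252 (y) x 22 mm on the table; origin under its centre, y along the row. Four wells at y = +81, +27, -27, -81 mm, 28 mm wide with a countersink, 17 mm deep, floor 5 mm above the table; vials 31 mm apart. Its ends (y = +-115 mm) carry the bow handle and, opposite, a flat steel plate 3 mm high
- bow_handle: fixed black bow handle across one end of the rack (at rack y = +115 or -115 mm, varies), 57 mm long, 22 mm above the rack's top (44 mm above the table), 34 mm beyond the nearest vial's axis; origin under its centre. It marks the end where the run begins
- carousel: fixed grey disc 140 mm wide on a low white drive base; does not turn. Origin under its centre, 27 mm up, z up. Five white cups, centres 46 mm from the axis; clockwise at 0, -72, -144, -216, -288 degrees from its +x. Black lug jutting 20 mm from the rim at +x, by the first cup. Cup 28 mm wide, mouth flared to 36; floor 5 mm, rim 22 mm above origin; seated vial's centre 42.5 mm
- changer_base: fixed white drive base under the carousel; origin under its centre on the table, same axis as the carousel. 24 mm high, with a control panel (136 mm wide) along its far (+x) side to x = 94 mm. A tall incubator's front stands about 135 mm beyond (+x) the axis; its door handle comes 30 mm nearer, 250 to 370 mm above the table. In the carousel's middle stands a hub nut, its top 44 mm above the table
- vial_a_mid (a point): one of four identical capped vials: amber glass cylinder 23 mm in diameter (straight up to 58 mm), aluminium cap 20 mm wide on the top 9 mm, 75 mm tall in all, 35 g. Point: its centre, 37.5 mm above its underside; z up its axis. Starts standing in a rack well; only its place in the row tells it from the others, the letter means nothing
- vial_b_mid (a point): one of four identical capped vials: amber glass cylinder 23 mm in diameter (straight up to 58 mm), aluminium cap 20 mm wide on the top 9 mm, 75 mm tall in all, 35 g. Point: its centre, 37.5 mm above its underside; z up its axis. Starts standing in a rack well; only its place in the row tells it from the others, the letter means nothing
- vial_c_mid (a point): one of four identical capped vials: amber glass cylinder 23 mm in diameter (straight up to 58 mm), aluminium cap 20 mm wide on the top 9 mm, 75 mm tall in all, 35 g. Point: its centre, 37.5 mm above its underside; z up its axis. Starts standing in a rack well; only its place in the row tells it from the others, the letter means nothing
- vial_d_mid (a point): one of four identical capped vials: amber glass cylinder 23 mm in diameter (straight up to 58 mm), aluminium cap 20 mm wide on the top 9 mm, 75 mm tall in all, 35 g. Point: its centre, 37.5 mm above its underside; z up its axis. Starts standing in a rack well; only its place in the row tells it from the others, the letter means nothing

How it is judged:
At the end, for the whole second after the job is handed in: The vial from the handle end of the rack is in cup 1 (at the lug), the next ones in row order in cups 2, 3 and 4; each vial's centre is within 7 mm of its cup's axis in x and in y and within 4 mm of the seated height, tilted less than 0.12 rad (((y of bow_handle in the frame of rack above 0 m and (x of vial_a_mid in the frame of carousel between 0.039 and 0.053 m and y of vial_a_mid in the frame of carousel between -0.007 and 0.007 m and z of vial_a_mid in the frame of carousel between 0.0385 and 0.0465 m) and (x of vial_b_mid in the frame of carousel between 0.0072 and 0.0212 m and y of vial_b_mid in the frame of carousel between -0.0507 and -0.0367 m and z of vial_b_mid in the frame of carousel between 0.0385 and 0.0465 m) and (x of vial_c_mid in the frame of carousel between -0.0442 and -0.0302 m and y of vial_c_mid in the frame of carousel between -0.034 and -0.02 m and z of vial_c_mid in the frame of carousel between 0.0385 and 0.0465 m) and (x of vial_d_mid in the frame of carousel between -0.0442 and -0.0302 m and y of vial_d_mid in the frame of carousel between 0.02 and 0.034 m and z of vial_d_mid in the frame of carousel between 0.0385 and 0.0465 m)) or (y of bow_handle in the frame of rack below 0 m and (x of vial_d_mid in the frame of carousel between 0.039 and 0.053 m and y of vial_d_mid in the frame of carousel between -0.007 and 0.007 m and z of vial_d_mid in the frame of carousel between 0.0385 and 0.0465 m) and (x of vial_c_mid in the frame of carousel between 0.0072 and 0.0212 m and y of vial_c_mid in the frame of carousel between -0.0507 and -0.0367 m and z of vial_c_mid in the frame of carousel between 0.0385 and 0.0465 m) and (x of vial_b_mid in the frame of carousel between -0.0442 and -0.0302 m and y of vial_b_mid in the frame of carousel between -0.034 and -0.02 m and z of vial_b_mid in the frame of carousel between 0.0385 and 0.0465 m) and (x of vial_a_mid in the frame of carousel between -0.0442 and -0.0302 m and y of vial_a_mid in the frame of carousel between 0.02 and 0.034 m and z of vial_a_mid in the frame of carousel between 0.0385 and 0.0465 m))) and angle between each of vial_a_mid, vial_b_mid, vial_c_mid, vial_d_mid's own z axis and vertical below 0.12 rad); the robot touches nothing.
It fails at once if a vial is tipped over (more than 0.7 rad from upright) (angle between any of vial_a_mid, vial_b_mid, vial_c_mid, vial_d_mid's own z axis and vertical above 0.7 rad).
It also fails if it takes over 120 s, if anything falls off the work surface, if the arm or the gripper's body presses on something with over 40 N, if the wrist force passes 120 N, or if a joint passes its speed limit or range.

### The arm

A 7-joint arm with a two-finger parallel gripper is mounted at the origin on a cart in front of the work surface, level with it; the furniture and walls round the work are solid. World frame = base frame: x ahead of the robot, y to its left, z up, the work surface at z = 0. Lengths are in m, angles in rad, forces in N, time in s.
With the tool pointing down it reaches from about 0.4 to 0.9 m from the base axis. Payload 5.6 kg.
Tool frame: the origin (TCP) lies at the very end of the fingers, on their centre line; the grasp point (between the pads) lies 19 mm behind it; y points along the fingers, x is the direction in which the jaws open and shut, and the axes are right-handed (so a half turn about y gives the same grasp; the last joint's range is limited). The gripper opens to 92 mm and grips with 3 to 60 N. Pads are 20 mm wide; open, the fingers measure 128 mm over their backs; the gripper's body (75 mm by 189 mm) begins 69 mm behind the grasp point.
Start: joints at [1.235, 0.468, -0.012, 1.603, 0.006, 1.071, -0.056], TCP at [0.188, -0.622, 0.19] pointing down, gripper open.
Joint ranges: [-2.53, 2.53], [-0.31, 2.02], [-1.57, 1.55], [0.28, 2.44], [-1.29, 4.43], [0.15, 1.84], [-2.92, 2.92]. Speed limits (rad/s): [2.57, 2.57, 3.14, 3.14, 3.14, 3.14, 3.14].

### API

Orientations are given as [roll, pitch, yaw] about the fixed x, y, z axes, in that order (R = Rz(yaw) Ry(pitch) Rx(roll)).
In Python, from workcell import state, imaging, manip gives the robot as it stands. The module is installed in compiled form; this text tells all that it offers.
- The arm moves only by the shell command python3 -m jog 'ROWS'. ROWS is a JSON object of lists of equal length, an entry for each row: "gripper": the gripper's target within -1 to 1 (fully open at 1, half-way at 0, shut at -1); "translation": the shift along the tool's x, y, z normalised to -1 to 1, where 1 is 0.05 m, a list of three; "dr": the turn, a rotation vector about the tool's x, y, z normalised to -1 to 1, where 1 is 180 degrees, a list of three. In form: {"gripper": [gripper, ...], "translation": [[dx, dy, dz], ...], "dr": [[ax, ay, az], ...]}. A call has 1 to 20 rows; each row shifts and turns the pose as measured when the row begins, along the tool's axes as they then stand; what a row does not reach is not made up. A row lasts 1/8 s, in which the tool goes at most 62.5 mm and 10.7 degrees, less where a joint would pass 70% of its speed; a pose out of reach is approached as far as the arm can. A call with a number of a shift or a turn outside -1 to 1 is refused whole. A call with a gripper value outside its range is refused whole. The fingers move at their own pace and stop on an object; the grip force is fixed at half the most. Time passes only in rows, so rows that do not move let the fingers close. It gives the time, the measured TCP pose, the force and the opening at its end, in the units of the state.
- state(): the state, without advancing time (a new reading comes with each control period).
- imaging.camera(name): name is "scene" or "top"; returns a dict with "frame" (400x640x3 uint8, blue, green, red), "range_z" (400x640 float32, m along the optical axis (not along the pixel's ray), 0 where there is no reading), "vertical_fov" (degrees; the focal length in pixels is half the picture's height over the tangent of half this angle, whatever the lens; pixels are square), "cx", "cy" (the principal point, pixels), "R" (3x3) and "t" (3): a world point X has camera coordinates R X + t. Camera axes: x right, y down, z forward; pixel columns grow to the right and rows downward; lengths in m; the calibration is good to about 2 mm. A picture is of the moment at which its call begins.
- manip.finish_job(): hands the job in, once; it reports no verdict.
The state is a dict: "time": time; "qpos": joint angles; "qvel": joint speeds; "effort": joint torques, N m; "tcp_pos": TCP position; "eef_rot": TCP orientation; "contact_force": force on the tool from outside, world axes, zero at the start; "wrist_torque": the same for the moment, N m; "finger_gap": finger opening in m.
Only numpy, scipy, OpenCV 4.12 (cv2) and the standard library are available. Lean on these libraries where they do the work, as an engineer would, in place of code of your own. Each camera call takes 0.05 s, during which the arm holds its last target.

## Working session

There is one attempt and no reset: what is moved stays moved. The work goes in short steps, Python scripts to look and compute and a shell command to move; the robot and the scene stay as the last step left them, time stands still between calls to the robot, and variables do not carry over. Pictures are saved under pics/ and viewed, and the job is handed in when it is done.

```bash
mkdir -p pics; python3 - <<'E'
from workcell import state, imaging, manip
import cv2
print(state())
for n in ("scene","top"):
    c=imaging.camera(n); cv2.imwrite(f"pics/{n}0.png",c["frame"])
    print(n,c["vertical_fov"],c["cx"],c["cy"],c["R"],c["t"])
E
```

```text
{'time': 0.0, 'qpos': array([ 1.23503351,  0.46837607, -0.01160776,  1.60361262,  0.00601738,
        1.07140545, -0.05629317]), 'qvel': array([-0.00039113, -0.00106198,  0.00027768,  0.00068092, -0.00072031,
       -0.00038878, -0.00085926]), 'effort': array([ 7.36557831e-05, -5.20577860e+01, -1.26946185e-02, -2.43747926e+01,
       -5.67591120e-02,  1.72250590e-02,  1.54368395e-04]), 'tcp_pos': array([ 0.18733593, -0.62176529,  0.18904568]), 'eef_rot': array([-1.57093299,  0.00176193, -1.27807807]), 'contact_force': array([ 0.18314953, -0.29085814,  0.03090362]), 'wrist_torque': array([-0.01083932, -0.0222317 , -0.03873492]), 'finger_gap': 0.09189357280435616}
scene 47.95826104467643 317.40926114889953 203.6305848345938 [[ 0.59799572 -0.80146458  0.00745881]
 [-0.48224384 -0.36721793 -0.79535644]
 [ 0.64018903  0.47202279 -0.60609611]] [-0.32450466  0.24439026  0.75846666]
top 56.12353059578142 315.0717380767571 197.83658828984926 [[-0.03023099 -0.99954193  0.00142004]
 [-0.9746141   0.02916168 -0.22198411]
 [ 0.22184101 -0.00809479 -0.97504925]] [-0.03287806  0.45957862  0.82836387]
```

View pics/scene0.png

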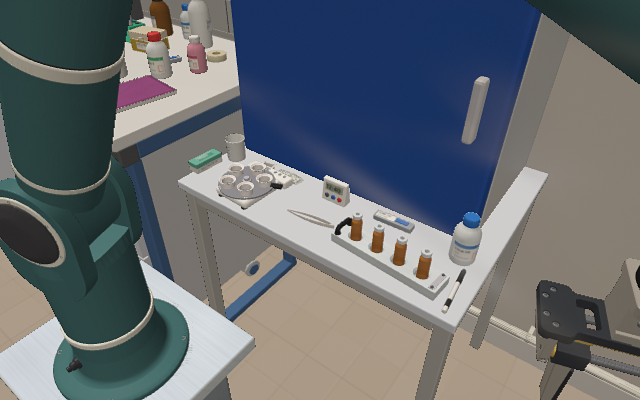

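View pics/top0.png

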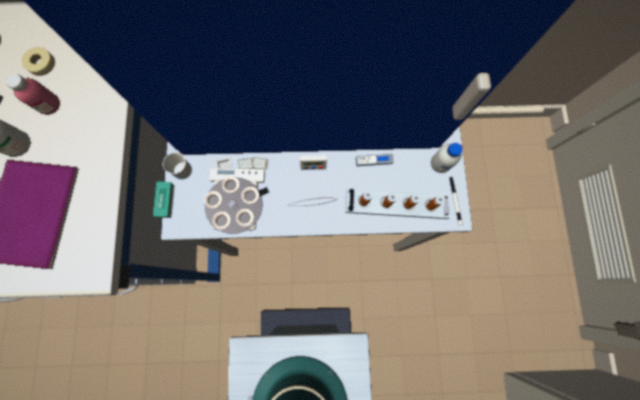

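```bash
python3 - <<'E'
import cv2,numpy as np
a=cv2.imread("pics/top0.png")
cv2.imwrite("pics/z1.png",cv2.resize(a[140:245,150:310],None,fx=5,fy=5,interpolation=cv2.INTER_CUBIC))
cv2.imwrite("pics/z2.png",cv2.resize(a[140:245,310:470],None,fx=5,fy=5,interpolation=cv2.INTER_CUBIC))
b=cv2.imread("pics/scene0.png")
cv2.imwrite("pics/z3.png",cv2.resize(b[140:220,200:320],None,fx=6,fy=6,interpolation=cv2.INTER_CUBIC))
cv2.imwrite("pics/z4.png",cv2.resize(b[200:305,320:470],None,fx=5,fy=5,interpolation=cv2.INTER_CUBIC))
E
```

```text
(no output)
```

View pics/z1.png

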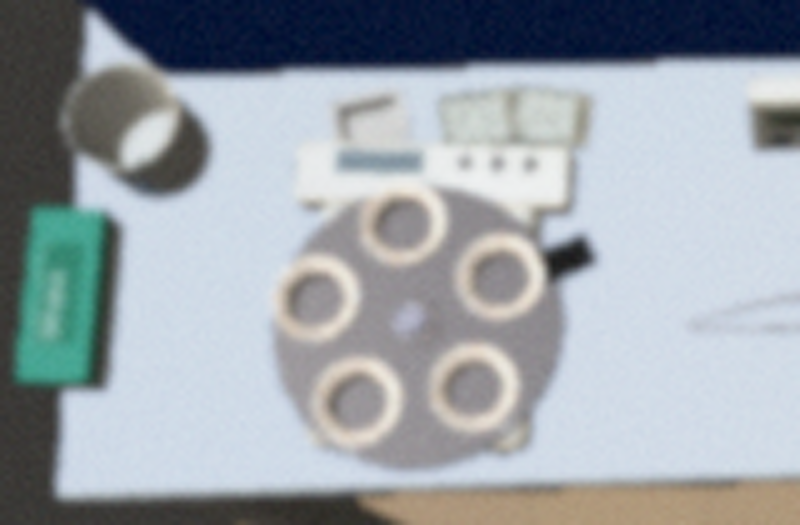

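View pics/z2.png

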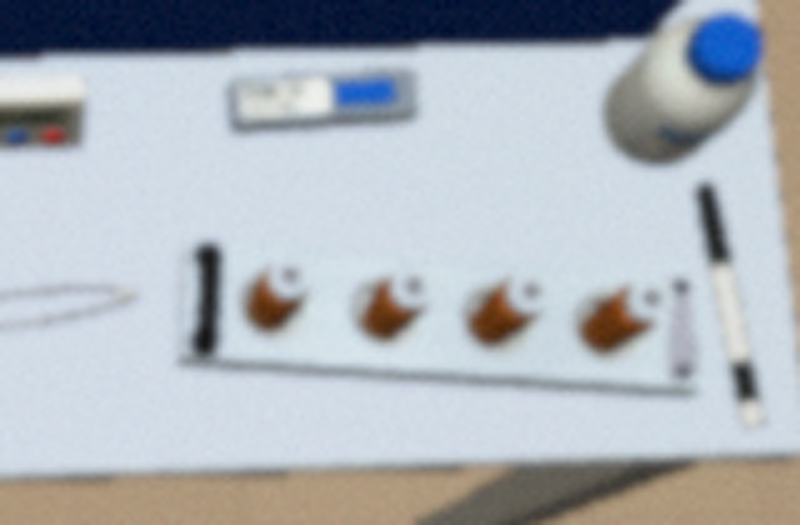

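View pics/z3.png

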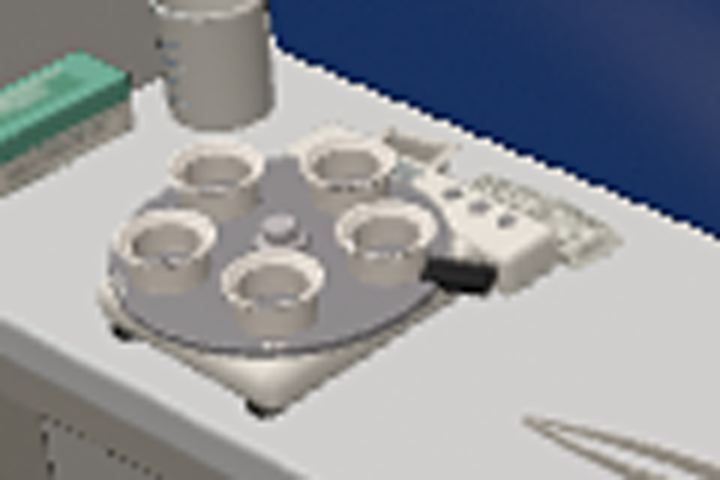

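View pics/z4.png

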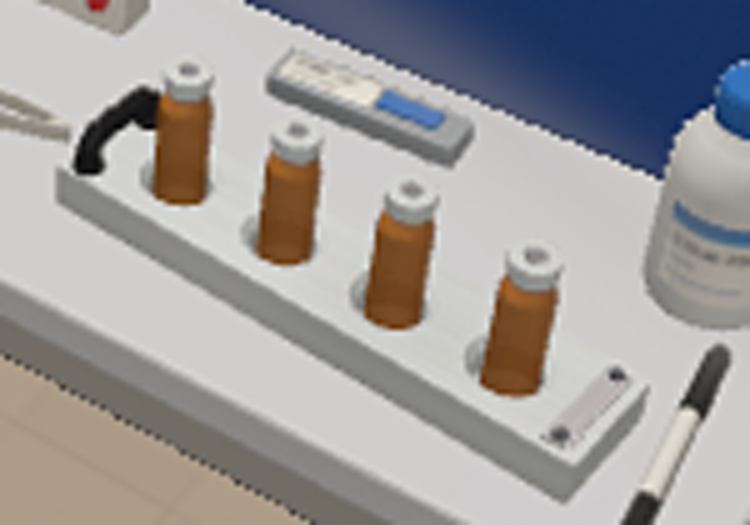

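```bash
cat > h.py <<'E'
import numpy as np,cv2
from workcell import state, imaging, manip
def cam(n):
    c=imaging.camera(n); c["f"]=200/np.tan(np.radians(c["vertical_fov"]/2)); return c
def cloud(c):
    v,u=np.mgrid[0:400,0:640]; z=c["range_z"].astype(float)
    P=np.stack([(u-c["cx"])/c["f"]*z,(v-c["cy"])/c["f"]*z,z],-1)
    return (P-c["t"])@c["R"]
def ray(c,uv,h):
    uv=np.atleast_2d(uv).astype(float)
    d=np.c_[(uv[:,0]-c["cx"])/c["f"],(uv[:,1]-c["cy"])/c["f"],np.ones(len(uv))]@c["R"]
    o=-c["R"].T@c["t"]
    return o+d*((h-o[2])/d[:,2])[:,None]
def proj(c,X):
    p=np.atleast_2d(X)@c["R"].T+c["t"]; return np.c_[p[:,0]/p[:,2]*c["f"]+c["cx"],p[:,1]/p[:,2]*c["f"]+c["cy"]]
E
python3 - <<'E'
from h import *
C={n:cam(n) for n in("scene","top")}
np.set_printoptions(precision=4,suppress=True)
top={'cup':[(500,275),(475,388),(357,402),(317,297),(403,225)],'hub':[(408,320)]}
t=lambda p,x0,y0,s:[((a+.5)/s-.5+x0,(b+.5)/s-.5+y0) for a,b in p]
a=ray(C['top'],t(top['cup'],150,140,5),.049)
b=ray(C['scene'],t([(385,233),(273,280),(167,236),(216,166),(348,158)],200,140,6),.049)
print('cups top\n',a,'\nscene\n',b,a.mean(0),b.mean(0))
print('lugs',ray(C['top'],t([(572,257)],150,140,5),.035),ray(C['scene'],t([(465,270)],200,140,6),.035))
a=ray(C['top'],t([(290,282),(413,290),(530,295),(652,300)],310,140,5),.08)
b=ray(C['scene'],t([(189,69),(298,131),(412,190),(536,256)],320,200,5),.08)
print('caps\n',a,'\n',b)
for n in C:
    X=cloud(C[n]); m=(X[...,0]>.3)&(X[...,0]<.8)&(abs(X[...,1])<.5)&(C[n]['range_z']>0)
    z=X[...,2][m]; print(n,np.histogram(z,bins=np.arange(-.01,.1,.005)))
    for l,(p,h) in {'ringtop':(0,0)}.items():
        m2=m&(X[...,2]>.072)&(X[...,2]<.09)&(X[...,1]<0)
        k,lab,st,ce=cv2.connectedComponentsWithStats(m2.astype('uint8'))
        for i in range(1,k):
            if st[i,4]>5: print(st[i,4],X[lab==i].mean(0))
E
```

```text
cups top
 [[0.4714 0.1073 0.049 ]
 [0.4177 0.1185 0.049 ]
 [0.4128 0.1731 0.049 ]
 [0.4634 0.1932 0.049 ]
 [0.4972 0.1535 0.049 ]] 
scene
 [[0.47   0.1071 0.049 ]
 [0.4192 0.1198 0.049 ]
 [0.4157 0.1748 0.049 ]
 [0.4644 0.196  0.049 ]
 [0.5021 0.1568 0.049 ]] [0.4525 0.1491 0.049 ] [0.4543 0.1509 0.049 ]
lugs [[0.4827 0.0752 0.035 ]] [[0.4846 0.0784 0.035 ]]
caps
 [[ 0.4526 -0.1658  0.08  ]
 [ 0.4473 -0.2214  0.08  ]
 [ 0.4433 -0.2743  0.08  ]
 [ 0.4394 -0.3294  0.08  ]] 
 [[ 0.4586 -0.1647  0.08  ]
 [ 0.4514 -0.2207  0.08  ]
 [ 0.4475 -0.2738  0.08  ]
 [ 0.4426 -0.3284  0.08  ]]
scene (array([  704,  3958, 11054,  1035,  1161,  1071,  2609,  1071,  1583,
        1082,  1103,  1019,   722,   757,   651,   626,   552,   656,
         734,   641,   678]), array([-0.01 , -0.005,  0.   ,  0.005,  0.01 ,  0.015,  0.02 ,  0.025,
        0.03 ,  0.035,  0.04 ,  0.045,  0.05 ,  0.055,  0.06 ,  0.065,
        0.07 ,  0.075,  0.08 ,  0.085,  0.09 ,  0.095]))
931 [ 0.587  -0.1867  0.0811]
126 [ 0.6918 -0.3677  0.0813]
76 [ 0.4547 -0.167   0.0791]
307 [ 0.5385 -0.3692  0.0811]
82 [ 0.4481 -0.2224  0.0791]
86 [ 0.4441 -0.2753  0.0791]
95 [ 0.439  -0.3295  0.0793]
top (array([ 111, 9064, 7926,  621,  609,  616, 2242,  954, 2171,  459,  480,
        777,  408,  423,  388,  277,  284,  433,  393,  372,  381]), array([-0.01 , -0.005,  0.   ,  0.005,  0.01 ,  0.015,  0.02 ,  0.025,
        0.03 ,  0.035,  0.04 ,  0.045,  0.05 ,  0.055,  0.06 ,  0.065,
        0.07 ,  0.075,  0.08 ,  0.085,  0.09 ,  0.095]))
445 [ 0.5863 -0.1787  0.0812]
219 [ 0.5443 -0.3593  0.0807]
66 [ 0.4554 -0.1667  0.0795]
66 [ 0.4493 -0.2219  0.0791]
67 [ 0.4452 -0.2751  0.0793]
70 [ 0.4406 -0.3291  0.0791]
```

```bash
python3 - <<'E'
from h import *
from scipy.optimize import least_squares
np.set_printoptions(precision=4,suppress=True)
ang=np.radians([0,-72,-144,-216,-288])
def fit(P):
    def r(p): return np.r_[P[:,0]-p[0]-.046*np.cos(ang+p[2]),P[:,1]-p[1]-.046*np.sin(ang+p[2])]
    s=least_squares(r,[.453,.15,-1.18]); return s.x,np.abs(s.fun).max()
top=np.array([[.4714,.1073],[.4177,.1185],[.4128,.1731],[.4634,.1932],[.4972,.1535]])
sc=np.array([[.47,.1071],[.4192,.1198],[.4157,.1748],[.4644,.196],[.5021,.1568]])
print(fit(top),fit(sc))
for n in("scene","top"):
    c=cam(n);X=cloud(c);m=(np.hypot(X[...,0]-.4535,X[...,1]-.15)<.067)&(X[...,2]>.0455)&(X[...,2]<.0525)
    P=X[m]; 
    def r(p):
        d=np.stack([np.hypot(P[:,0]-p[0]-.046*np.cos(a+p[2]),P[:,1]-p[1]-.046*np.sin(a+p[2])) for a in ang],1).min(1)
        return d-p[3]
    s=least_squares(r,[.4535,.15,-1.18,.016],loss='soft_l1',f_scale=.002)
    print(n,len(P),s.x,np.median(np.abs(s.fun)))
    # disc edge
    m=(np.hypot(X[...,0]-.4535,X[...,1]-.15)<.1)&(X[...,2]>.028)&(X[...,2]<.036)
    print('disc z',np.median(X[m][:,2]))
    q,_=cv2.minEnclosingCircle(np.float32(X[m&(X[...,0]<.5)][:,:2])),0; print(q)
    m=(X[...,2]>.02)&(X[...,2]<.025)&(X[...,1]<-.1)&(X[...,1]>-.4)&(X[...,0]>.4)&(X[...,0]<.5)
    print('rack',cv2.minAreaRect(np.float32(X[m][:,:2]*1000)))
E
```

```text
(array([ 0.4525,  0.1491, -1.165 ]), np.float64(0.001107185194351587)) (array([ 0.4543,  0.1509, -1.1728]), np.float64(0.0021066587934950344))
scene 365 [ 0.453   0.1497 -1.1675  0.0173] 0.0015435864219933391
disc z 0.033158631190710115
((0.45879483222961426, 0.14156068861484528), 0.0803980752825737)
rack ((449.1457214355469, -246.69569396972656), (253.24526977539062, 62.32759475708008), 84.5956802368164)
top 523 [ 0.4536  0.1483 -1.1645  0.0173] 0.0014151145617769777
disc z 0.032106818220586614
((0.45579659938812256, 0.13837158679962158), 0.07974285632371902)
rack ((448.2701416015625, -248.1481170654297), (251.1741180419922, 58.746116638183594), 84.77365112304688)
```

```bash
python3 -m jog '{"gripper":[1,1,1,1,1,1,1,1],"translation":[[0,0,0],[0,0,0],[0,0,0],[0,0,0],[0,0,0],[0,0,0],[0,0,0],[0,0,0]],"dr":[[0,-0.054,0],[0,-0.054,0],[0,-0.054,0],[0,-0.054,0],[0,-0.054,0],[0,-0.054,0],[0,-0.054,0],[0,0,0]]}'
python3 - <<'E'
from h import *
np.set_printoptions(precision=3,suppress=True)
c=cam("scene");X=cloud(c)
for zl in(.03,.06,.1,.13,.17):
    m=(X[...,2]>zl)&(X[...,2]<zl+.03)&(X[...,0]>.5)&(X[...,0]<.585)&(X[...,1]<-.3)&(X[...,1]>-.45)
    print(zl,m.sum(),X[m].min(0) if m.any() else 0,X[m].max(0) if m.any() else 0)
E
```

```text
time: 1.3
tcp_pos: [0.1872, -0.6216, 0.1888]
eef_rot: [-1.569, 0.001, -0.053]
contact_force: [-0.1, -0.1, 0.2]
finger_gap: 0.0918
0.03 337 [ 0.523 -0.394  0.03 ] [ 0.585 -0.306  0.06 ]
0.06 458 [ 0.523 -0.393  0.06 ] [ 0.585 -0.304  0.09 ]
0.1 215 [ 0.534 -0.383  0.1  ] [ 0.585 -0.302  0.128]
0.13 27 [ 0.583 -0.362  0.131] [ 0.585 -0.304  0.158]
0.17 17 [ 0.583 -0.354  0.17 ] [ 0.585 -0.301  0.197]
```

```bash
python3 -m jog '{"gripper":[1,1,1,1,1,1,1,1,1,1,1,1,1],"translation":[[0,0,0],[0.41,0,0.87],[0.41,0,0.87],[0.41,0,0.87],[0.41,0,0.87],[0.41,0,0.87],[0.41,0,0.87],[0.41,0,0.87],[0.41,0,0.87],[0.41,0,0.87],[0.41,0,0.87],[0.41,0,0.87],[0,0,0]],"dr":[[0,0.012,0],[0,0,0],[0,0,0],[0,0,0],[0,0,0],[0,0,0],[0,0,0],[0,0,0],[0,0,0],[0,0,0],[0,0,0],[0,0,0],[0,0,0]]}'
```

```text
time: 2.98
tcp_pos: [0.476, -0.1593, 0.1906]
eef_rot: [-1.574, -0.005, -0.14]
contact_force: [1.0, 0.0, 0.2]
finger_gap: 0.0919
```

```bash
cat >> h.py <<'E'
def go(x,y,z,yaw,pr=True):
    from scipy.spatial.transform import Rotation as Ro
    s=state(); R=Ro.from_euler('xyz',s["eef_rot"]); T=Ro.from_euler('xyz',[-np.pi/2,0,yaw])
    d=R.inv().apply(np.array([x,y,z])-s["tcp_pos"])/.05; r=(R.inv()*T).as_rotvec()/np.pi
    print("t %.2f pos"%s["time"],s["tcp_pos"].round(4),s["eef_rot"].round(3),"gap %.4f"%s["finger_gap"],"F",s["contact_force"].round(1))
    print("   d",d.round(3),"dr",r.round(4))
E
python3 -c "
from h import *
go(.4552,-.1662,.19,-.092)"
```

```text
t 2.98 pos [ 0.476  -0.1593  0.1906] [-1.574 -0.005 -0.14 ] gap 0.0919 F [1.  0.  0.2]
   d [-0.392  0.011 -0.194] dr [ 0.0009 -0.0152  0.0015]
```

```bash
python3 -m jog '{"gripper":[0,0,0,0,0,0],"translation":[[-0.39,0,-0.19],[0,0,0],[0,0.6,0],[0,0.6,0],[0,0.2,0],[0,0,0]],"dr":[[0.001,-0.015,0.0015],[0,0,0],[0,0,0],[0,0,0],[0,0,0],[0,0,0]]}'; python3 -c "
from h import *
go(.4552,-.1662,.033,-.092)
c=cam('scene');cv2.imwrite('pics/a1.png',cv2.resize(c['frame'][130:330,250:550],None,fx=2.6,fy=2.6))
c=cam('top');cv2.imwrite('pics/a2.png',cv2.resize(c['frame'][100:300,250:550],None,fx=2.6,fy=2.6))"
```

```text
time: 3.72
tcp_pos: [0.457, -0.1703, 0.1204]
eef_rot: [-1.573, -0.004, -0.109]
contact_force: [0.5, -0.5, 0.0]
finger_gap: 0.046
t 3.73 pos [ 0.457  -0.1703  0.1204] [-1.573 -0.004 -0.109] gap 0.0460 F [ 0.5 -0.5  0. ]
   d [-0.052  1.747  0.082] dr [ 0.0009 -0.0055  0.0014]
```

View pics/a1.png

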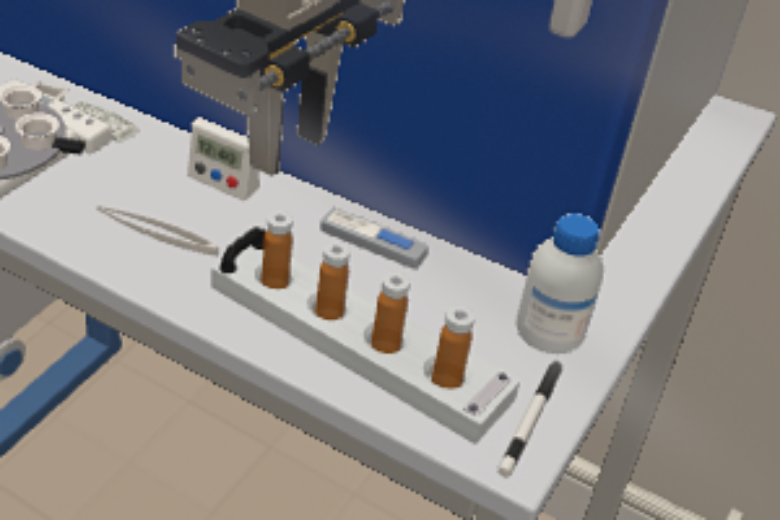

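View pics/a2.png

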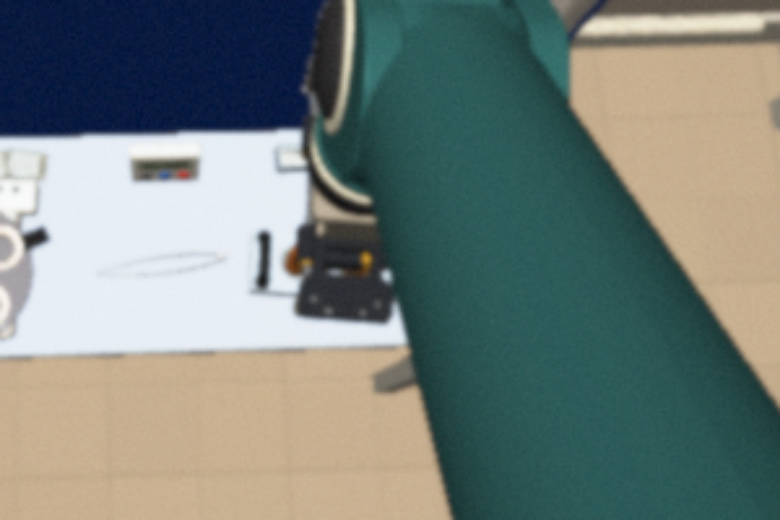

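```bash
python3 -c "
from h import *
c=cam('scene');s=state();p=s['tcp_pos'];j=np.array([np.cos(-.109),np.sin(-.109),0])*.023
q=proj(c,[p,p+j,p-j]);print(q,(q-[250,130])*2.6)"
```

```text
[[360.80585264 198.45191843]
 [367.90349003 193.53945903]
 [353.49214397 203.51392639]] [[288.09521685 177.97498793]
 [306.54907407 165.20259348]
 [269.07957431 191.13620861]]
```

```bash
python3 -c "
from h import *
c=cam('scene');cv2.imwrite('pics/a3.png',cv2.resize(c['frame'][120:240,300:430],None,fx=6,fy=5,interpolation=cv2.INTER_CUBIC))
X=cloud(c);m=(X[...,0]>.38)&(X[...,0]<.53)&(X[...,1]>-.22)&(X[...,1]<-.1)&(X[...,2]>.095)&(X[...,2]<.2)
P=X[m];print(len(P),np.sort(P[:,2])[:40:4]);
for z in (.1,.11,.12,.13,.14,.15): 
  q=P[abs(P[:,2]-z)<.005]; print(z,len(q),q.min(0) if len(q) else 0,q.max(0) if len(q) else 0)
"
```

```text
542 [0.14668976 0.14749797 0.14807321 0.1488623  0.14920444 0.14958063
 0.15012969 0.1506441  0.15144786 0.15206765]
0.1 0 0 0
0.11 0 0 0
0.12 0 0 0
0.13 0 0 0
0.14 0 0 0
0.15 68 [ 0.42015245 -0.18223401  0.14668976] [ 0.49038361 -0.15629447  0.15481741]
```

View pics/a3.png

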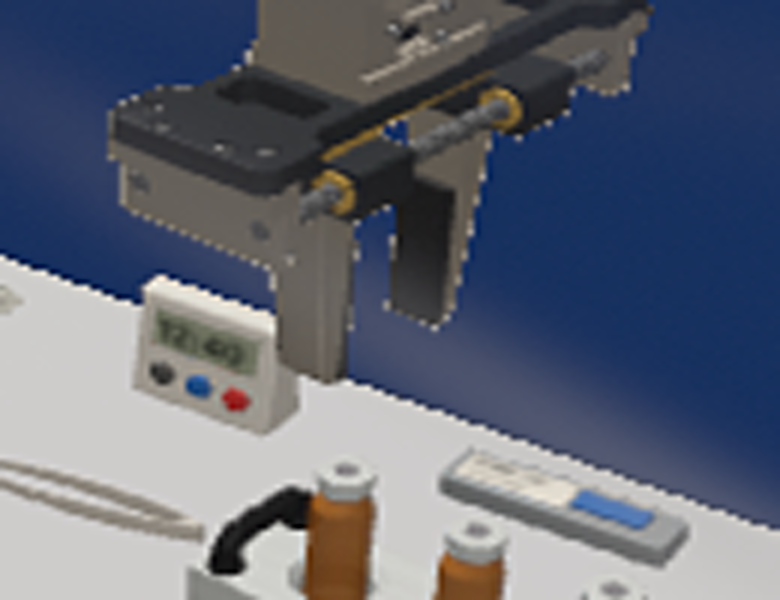

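```bash
python3 -c "
from h import *
go(.4552,-.1662,.033,-.092)
c=cam('scene');X=cloud(c)
for uv in [(350,190),(354,191),(356,193),(371,180)]: print(uv,X[uv[1],uv[0]],c['range_z'][uv[1],uv[0]])
print(ray(c,[(357,195)],.12),ray(c,[(357,195)],.147))
go(.4552,-.1662,.033,-.092)
"
```

```text
t 3.92 pos [ 0.4577 -0.1703  0.1215] [-1.574 -0.007 -0.108] gap 0.0457 F [-0.2  0.6 -0.1]
   d [-0.07   1.769  0.083] dr [ 0.0012 -0.0051  0.0021]
(350, 190) [ 0.42115196 -0.16620483  0.16112568] 0.8519734
(354, 191) [ 0.42200465 -0.1746174   0.16197144] 0.84803575
(356, 193) [ 0.43025939 -0.17444411  0.15247448] 0.8591582
(371, 180) [ 0.48143373 -0.17644499  0.15557875] 0.8890935
[[ 0.46459338 -0.15699472  0.12      ]] [[ 0.43247292 -0.17568347  0.147     ]]
t 3.98 pos [ 0.4576 -0.1703  0.1214] [-1.574 -0.007 -0.108] gap 0.0459 F [ 0.3 -0.7  0.1]
   d [-0.068  1.768  0.082] dr [ 0.0012 -0.0051  0.0021]
```

```bash
python3 -c "
from h import *
np.set_printoptions(precision=4,suppress=True)
c=cam('scene');X=cloud(c)
for n,(a,b) in dict(plate=(180,130),platefrontbottom=(290,185),blockbottom=(260,255),block=(200,200),fingertop=(310,250),fingermid=(310,320),fingerbot=(310,360),tip=(330,375),farbot=(425,315),farmid=(425,240)).items():
  u=round(300+a/6);v=round(120+b/5); print(n,u,v,X[v,u])
"
```

```text
plate 330 146 [ 0.3673 -0.1546  0.2772]
platefrontbottom 348 157 [ 0.369  -0.1901  0.2681]
blockbottom 343 171 [ 0.3668 -0.1831  0.239 ]
block 333 160 [ 0.3713 -0.1588  0.2494]
fingertop 352 170 [ 0.4166 -0.1706  0.2103]
fingermid 352 184 [ 0.4166 -0.1725  0.1802]
fingerbot 352 192 [ 0.4204 -0.1714  0.1591]
tip 355 195 [ 0.4281 -0.1738  0.1487]
farbot 371 183 [ 0.4796 -0.1781  0.15  ]
farmid 371 168 [ 0.4785 -0.1755  0.1848]
```

```bash
python3 -m jog '{"gripper":[0,0,0,0],"translation":[[-0.07,0,0.08],[0,0.6,0],[0,0.5,0],[0,0,0]],"dr":[[0.001,-0.005,0.002],[0,0,0],[0,0,0],[0,0,0]]}'; python3 -c "
from h import *
go(.4552,-.1662,.033,-.092)
np.set_printoptions(precision=4,suppress=True)
c=cam('scene');cv2.imwrite('pics/a4.png',cv2.resize(c['frame'][150:270,300:430],None,fx=6,fy=5,interpolation=cv2.INTER_CUBIC))
go(.4552,-.1662,.033,-.092)
"
```

```text
time: 4.53
tcp_pos: [0.4554, -0.1657, 0.067]
eef_rot: [-1.572, -0.003, -0.09]
contact_force: [-0.5, 0.4, 0.6]
finger_gap: 0.0466
t 4.53 pos [ 0.4554 -0.1657  0.067 ] [-1.572 -0.003 -0.09 ] gap 0.0466 F [-0.5  0.4  0.6]
   d [-0.005  0.681 -0.008] dr [0.0005 0.0006 0.001 ]
t 4.58 pos [ 0.4563 -0.1659  0.068 ] [-1.573 -0.005 -0.09 ] gap 0.0460 F [-0.   1.1  0.1]
   d [-0.025  0.699 -0.006] dr [0.0007 0.0006 0.0016]
```

View pics/a4.png

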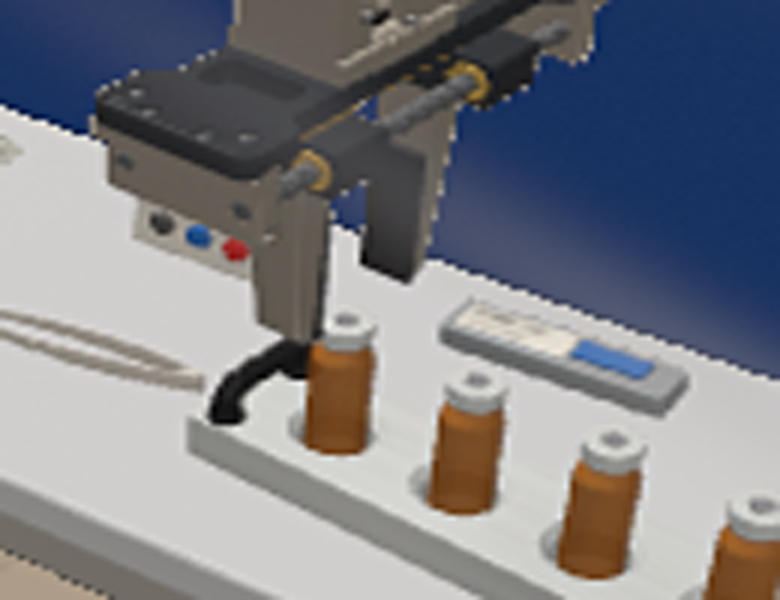

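```bash
python3 -c "
from h import *
np.set_printoptions(precision=4,suppress=True)
c=cam('scene');X=cloud(c);go(.4552,-.1662,.033,-.092)
for n,(a,b) in dict(fm=(280,270),fb=(280,320),fb2=(300,333),far=(400,270),farm=(400,240),cap=(347,320)).items():
  u=round(300+a/6);v=round(150+b/5); print(n,u,v,X[v,u])
print(proj(c,state()['tcp_pos'])-[300,150])
"
```

```text
t 4.62 pos [ 0.4569 -0.1662  0.0686] [-1.573 -0.006 -0.09 ] gap 0.0458 F [-0.9 -0.  -0.8]
   d [-0.039  0.712 -0.002] dr [0.0008 0.0006 0.002 ]
fm 347 204 [ 0.4175 -0.1636  0.1288]
fb 347 214 [ 0.4193 -0.1639  0.103 ]
fb2 350 217 [ 0.4223 -0.1695  0.0962]
far 367 204 [ 0.4787 -0.174   0.0964]
farm 367 198 [ 0.4776 -0.1733  0.1121]
cap 358 214 [ 0.4558 -0.1679  0.0817]
[[57.2207 68.3564]]
```

```bash
python3 -m jog '{"gripper":[0,0,0,0],"translation":[[-0.03,0.3,0],[0,0.3,0],[0,0.15,0],[0,0,0]],"dr":[[0.001,0.001,0.002],[0,0,0],[0,0,0],[0,0,0]]}'; python3 -c "
from h import *
go(.4552,-.1662,.008,-.092)
np.set_printoptions(precision=4,suppress=True)
c=cam('scene');cv2.imwrite('pics/a5.png',cv2.resize(c['frame'][150:270,300:430],None,fx=6,fy=5,interpolation=cv2.INTER_CUBIC))
go(.4552,-.1662,.008,-.092)
"
```

```text
time: 5.12
tcp_pos: [0.4566, -0.1667, 0.0302]
eef_rot: [-1.571, -0.002, -0.094]
contact_force: [1.4, 0.6, 0.2]
finger_gap: 0.0463
t 5.12 pos [ 0.4566 -0.1667  0.0302] [-1.571 -0.002 -0.094] gap 0.0463 F [1.4 0.6 0.2]
   d [-0.029  0.443  0.007] dr [ 0.0001 -0.0006  0.0007]
t 5.17 pos [ 0.4567 -0.1667  0.0304] [-1.571 -0.003 -0.094] gap 0.0459 F [-0.1  0.4  0.6]
   d [-0.033  0.449  0.008] dr [ 0.0001 -0.0006  0.0008]
```

View pics/a5.png

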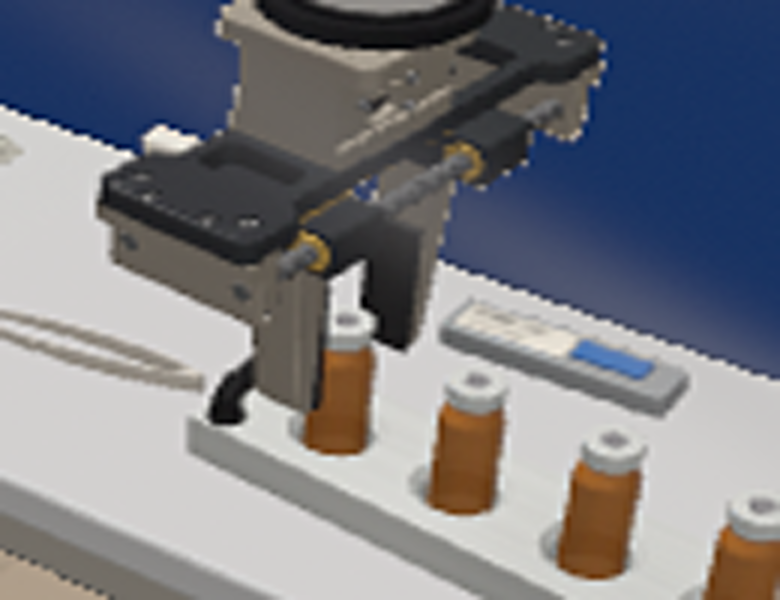

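The fingers visibly straddle the vial, with tips at about z=0.056 by the picture while the reported z is 0.030. The report is about 26 mm low, so I work with the vision offset.

```bash
python3 -m jog '{"gripper":[0,0,0,-1,-1,-1,-1],"translation":[[-0.03,0.22,0],[0,0.2,0],[0,0,0],[0,0,0],[0,0,0],[0,0,0],[0,0,0]],"dr":[[0,0,0],[0,0,0],[0,0,0],[0,0,0],[0,0,0],[0,0,0],[0,0,0]]}'; python3 -c "
from h import *
go(.4552,-.1662,.008,-.092)
np.set_printoptions(precision=4,suppress=True)
c=cam('scene');cv2.imwrite('pics/a6.png',cv2.resize(c['frame'][150:270,300:430],None,fx=6,fy=5,interpolation=cv2.INTER_CUBIC))
"
```

```text
time: 6.05
tcp_pos: [0.456, -0.1668, 0.0088]
eef_rot: [-1.572, -0.004, -0.094]
contact_force: [-0.7, 0.2, 0.0]
finger_gap: 0.022
t 6.05 pos [ 0.456  -0.1668  0.0088] [-1.572 -0.004 -0.094] gap 0.0220 F [-0.7  0.2  0. ]
   d [-0.017  0.015  0.01 ] dr [ 0.0003 -0.0006  0.0014]
```

View pics/a6.png

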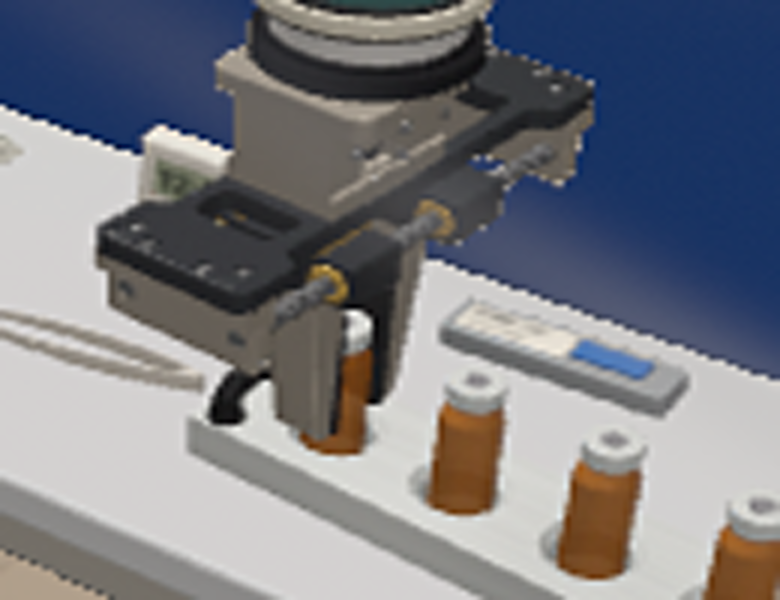

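```bash
python3 -m jog '{"gripper":[-1,-1,-1,-1,-1],"translation":[[0,-0.4,0],[0,-0.7,0],[0,-0.8,0],[0,-0.5,0],[0,0,0]],"dr":[[0,0,0],[0,0,0],[0,0,0],[0,0,0],[0,0,0]]}'; python3 -c "
from h import *
go(.4714,.107,.135,-.092)"
```

```text
time: 6.72
tcp_pos: [0.4553, -0.1667, 0.132]
eef_rot: [-1.572, -0.004, -0.094]
contact_force: [0.3, -0.9, -0.6]
finger_gap: 0.0218
t 6.72 pos [ 0.4553 -0.1667  0.132 ] [-1.572 -0.004 -0.094] gap 0.0218 F [ 0.3 -0.9 -0.6]
   d [-0.19  -0.065  5.479] dr [ 0.0003 -0.0005  0.0012]
```

```bash
python3 -m jog '{"gripper":[-1,-1,-1,-1,-1,-1,-1,-1,-1],"translation":[[0,-0.05,0.5],[-0.03,0,0.8],[-0.03,0,0.8],[-0.03,0,0.8],[-0.03,0,0.8],[-0.03,0,0.8],[-0.03,0,0.5],[0,0,0.2],[0,0,0]],"dr":[[0,0,0],[0,0,0],[0,0,0],[0,0,0],[0,0,0],[0,0,0],[0,0,0],[0,0,0],[0,0,0]]}'; python3 -c "
from h import *
go(.4714,.107,.13,-.092)"
```

```text
time: 7.85
tcp_pos: [0.4655, 0.0987, 0.1244]
eef_rot: [-1.572, 0.01, -0.097]
contact_force: [0.7, -0.4, -0.4]
finger_gap: 0.0221
t 7.85 pos [0.4655 0.0987 0.1244] [-1.572  0.01  -0.097] gap 0.0221 F [ 0.7 -0.4 -0.4]
   d [ 0.099 -0.113  0.177] dr [ 0.0004 -0.0017 -0.0031]
```

```bash
python3 -m jog '{"gripper":[-1,-1,-1,-1],"translation":[[0.1,0,0.18],[0,0.4,0],[0,0.3,0],[0,0,0]],"dr":[[0,-0.002,-0.003],[0,0,0],[0,0,0],[0,0,0]]}'; python3 -c "
from h import *
go(.4714,.107,.0358,-.092)
c=cam('scene');cv2.imwrite('pics/b1.png',cv2.resize(c['frame'][110:220,200:330],None,fx=6,fy=5,interpolation=cv2.INTER_CUBIC))
c=cam('top');cv2.imwrite('pics/b2.png',cv2.resize(c['frame'][130:250,150:310],None,fx=5,fy=5,interpolation=cv2.INTER_CUBIC))
go(.4714,.107,.0358,-.092)
"
```

```text
time: 8.35
tcp_pos: [0.4729, 0.1043, 0.0878]
eef_rot: [-1.573, -0.001, -0.096]
contact_force: [-0.1, -0.2, 0.0]
finger_gap: 0.0223
t 8.35 pos [0.4729 0.1043 0.0878] [-1.573e+00 -1.000e-03 -9.600e-02] gap 0.0223 F [-0.1 -0.2  0. ]
   d [-0.036  1.04   0.054] dr [ 0.0008 -0.0013  0.0003]
t 8.45 pos [0.4737 0.1047 0.0888] [-1.573 -0.003 -0.096] gap 0.0224 F [-0.6 -0.1 -0.1]
   d [-0.053  1.061  0.044] dr [ 0.0006 -0.0012  0.001 ]
```

View pics/b1.png

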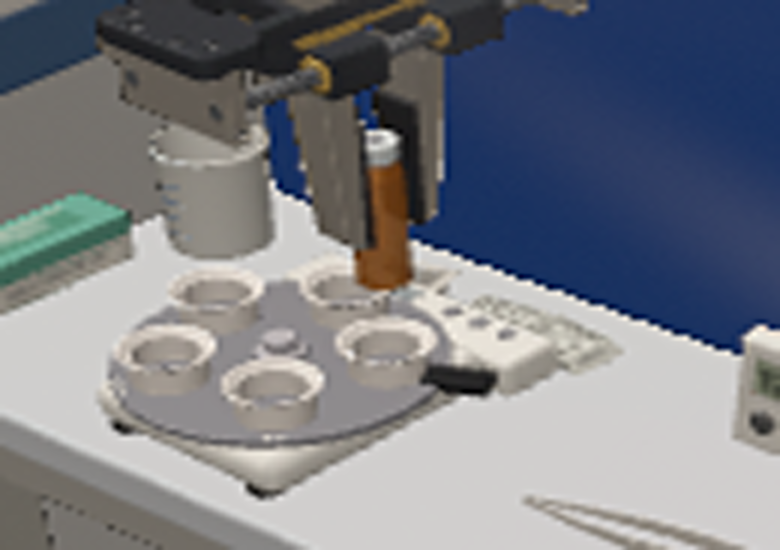

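View pics/b2.png

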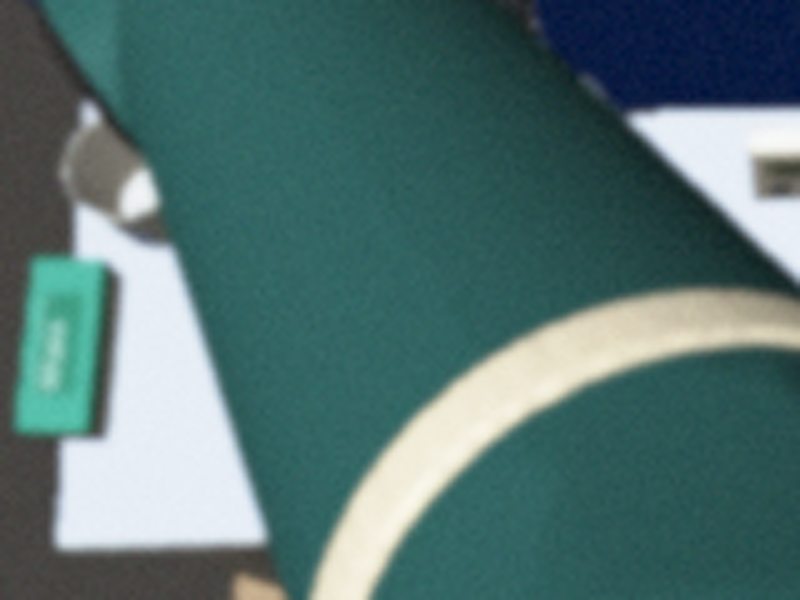

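```bash
cat >> h.py <<'E'
def vialaxis(c,box):
    # amber pixels cloud within pixel box -> centroid of surface points moved in by radius
    u0,v0,u1,v1=box; X=cloud(c); H=cv2.cvtColor(c["frame"],cv2.COLOR_BGR2HSV)
    m=np.zeros((400,640),bool); m[v0:v1,u0:u1]=True
    a=m&(H[...,0]<20)&(H[...,1]>120)&(c["range_z"]>0)
    P=X[a]; return P,a
E
python3 -c "
from h import *
np.set_printoptions(precision=4,suppress=True)
c=cam('scene');s=state()
P,a=vialaxis(c,(250,130,275,170)); o=-c['R'].T@c['t']
print(len(P))
for lo in np.arange(P[:,2].min(),P[:,2].max(),.01):
  q=P[(P[:,2]>=lo)&(P[:,2]<lo+.01)]
  if len(q)>3:
    v,u=0,0; m=np.median(q,0); print(m,len(q))
X=cloud(c);
for uv in [(263,137),(263,138),(264,137)]: print(X[uv[1],uv[0]])
print(s['tcp_pos'],proj(c,[s['tcp_pos']-[0,0,.0038],s['tcp_pos']+[0,0,.0712]]))
ys,xs=np.nonzero(a)
for v in sorted(set(ys)): print(v,xs[ys==v].min(),xs[ys==v].max(),end='; ')
"
```

```text
166
[0.4639 0.0993 0.0926] 24
[0.4658 0.0984 0.1014] 34
[0.4669 0.0968 0.1123] 22
[0.4681 0.0966 0.122 ] 22
[0.4686 0.0963 0.1316] 25
[0.4692 0.0966 0.1423] 29
[0.4681 0.0975 0.1497] 9
[0.4739 0.1031 0.161 ]
[0.4699 0.0994 0.1615]
[0.4749 0.1009 0.1614]
[0.4739 0.1048 0.0891] [[264.6001 165.227 ]
 [262.481  137.0568]]
131 262 262; 142 265 266; 143 261 267; 144 261 267; 145 261 267; 146 262 267; 147 262 267; 148 262 267; 149 262 267; 150 262 267; 151 262 267; 152 262 267; 153 262 267; 154 262 267; 155 262 267; 156 262 267; 157 262 267; 158 262 267; 159 261 267; 160 259 267; 161 260 267; 162 260 267; 163 260 267; 164 260 268; 165 260 267; 166 261 266; 167 263 263;
```

```bash
python3 -m jog '{"gripper":[-1,-1,-1,-1],"translation":[[-0.05,0.2,0.04],[0,0.3,0],[0,0.15,0],[0,0,0]],"dr":[[0.001,-0.001,0.001],[0,0,0],[0,0,0],[0,0,0]]}'; python3 -c "
from h import *
go(.4714,.107,.0358,-.092)"
```

```text
time: 9.0
tcp_pos: [0.4719, 0.1071, 0.0549]
eef_rot: [-1.569, -0.001, -0.093]
contact_force: [0.4, 0.4, -0.1]
finger_gap: 0.0225
t 9.00 pos [0.4719 0.1071 0.0549] [-1.569e+00 -1.000e-03 -9.300e-02] gap 0.0225 F [ 0.4  0.4 -0.1]
   d [-0.01   0.382 -0.003] dr [-0.0005 -0.0002  0.0004]
```

```bash
python3 -m jog '{"gripper":[-1,-1,-1,-1],"translation":[[-0.01,0.15,0],[0,0.15,0],[0,0.06,0],[0,0,0]],"dr":[[0,0,0],[0,0,0],[0,0,0],[0,0,0]]}'; python3 -c "
from h import *
go(.4714,.107,.0358,-.092)
c=cam('scene');cv2.imwrite('pics/b3.png',cv2.resize(c['frame'][110:220,200:330],None,fx=6,fy=5,interpolation=cv2.INTER_CUBIC))"
```

```text
time: 9.5
tcp_pos: [0.4716, 0.1073, 0.0357]
eef_rot: [-1.569, -0.002, -0.093]
contact_force: [-0.2, -0.4, 0.0]
finger_gap: 0.0218
t 9.50 pos [0.4716 0.1073 0.0357] [-1.569 -0.002 -0.093] gap 0.0218 F [-0.2 -0.4  0. ]
   d [-0.003 -0.002 -0.007] dr [-0.0005 -0.0002  0.0005]
```

View pics/b3.png

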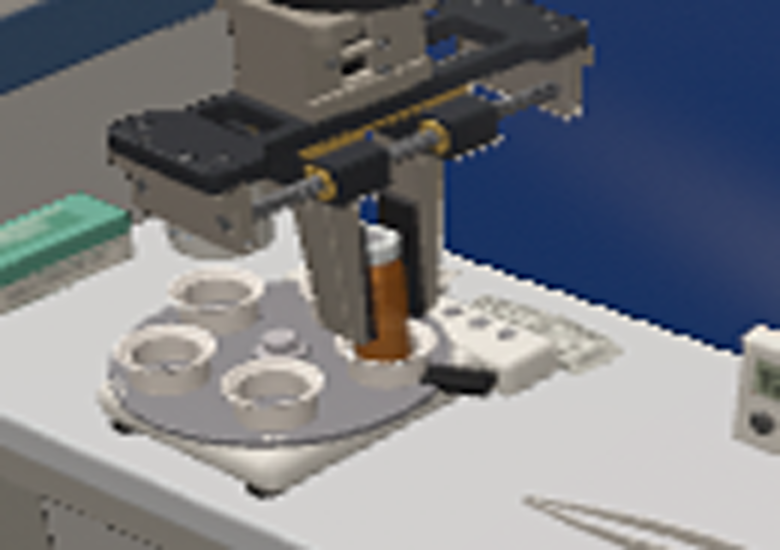

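The vial is inside cup 1 (around px 385,350 in the crop), beside the lug, with no contact force. Releasing and retreating.

```bash
python3 -m jog '{"gripper":[0,0,0,0,0,0,0],"translation":[[0,0,0],[0,0,0],[0,0,0],[0,-0.3,0],[0,-0.7,0],[0,-0.7,0],[0,-0.4,0]],"dr":[[0,0,0],[0,0,0],[0,0,0],[0,0,0],[0,0,0],[0,0,0],[0,0,0]]}'; python3 -c "
from h import *
go(.4490,-.2215,.14,-.092)
c=cam('scene');cv2.imwrite('pics/b4.png',cv2.resize(c['frame'][110:220,200:330],None,fx=6,fy=5,interpolation=cv2.INTER_CUBIC))"
```

```text
time: 10.42
tcp_pos: [0.471, 0.1077, 0.1461]
eef_rot: [-1.569, -0.001, -0.091]
contact_force: [-0.2, -0.9, -0.6]
finger_gap: 0.0462
t 10.43 pos [0.471  0.1077 0.1461] [-1.569e+00 -1.000e-03 -9.100e-02] gap 0.0462 F [-0.2 -0.9 -0.6]
   d [ 0.162  0.109 -6.598] dr [-0.0007  0.0002  0.0004]
```

View pics/b4.png

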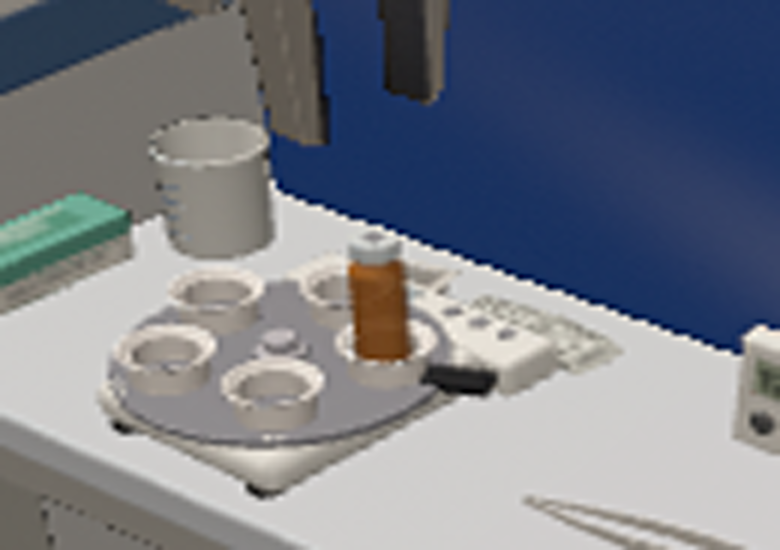

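```bash
python3 -m jog '{"gripper":[0,0,0,0,0,0,0,0,0,0],"translation":[[0.02,0,-0.5],[0.02,0,-0.85],[0.02,0,-0.85],[0.02,0,-0.85],[0.02,0,-0.85],[0.02,0,-0.85],[0.02,0,-0.85],[0.02,0,-0.6],[0,0,-0.35],[0,0,0]],"dr":[[0,0,0],[0,0,0],[0,0,0],[0,0,0],[0,0,0],[0,0,0],[0,0,0],[0,0,0],[0,0,0],[0,0,0]]}'; python3 -c "
from h import *
go(.4490,-.2215,.14,-.092)
np.set_printoptions(precision=4,suppress=True)
c=cam('scene');X=cloud(c);C2=cam('top');X2=cloud(C2)
for n,X in (('s',X),('t',X2)):
  m=(np.hypot(X[...,0]-.4714,X[...,1]-.107)<.03)&(X[...,2]>.098)&(X[...,2]<.116); print(n,m.sum(),np.median(X[m],0))
cv2.imwrite('pics/b5.png',cv2.resize(C2['frame'][130:250,150:310],None,fx=5,fy=5,interpolation=cv2.INTER_CUBIC))
"
```

```text
time: 11.72
tcp_pos: [0.4517, -0.2269, 0.1514]
eef_rot: [-1.568, -0.013, -0.087]
contact_force: [0.6, 0.1, -0.1]
finger_gap: 0.046
t 11.72 pos [ 0.4517 -0.2269  0.1514] [-1.568 -0.013 -0.087] gap 0.0460 F [ 0.6  0.1 -0.1]
   d [-0.065  0.227  0.102] dr [-0.001   0.0016  0.0041]
s 59 [0.4675 0.1055 0.1071]
t 68 [0.4699 0.1057 0.1067]
```

View pics/b5.png

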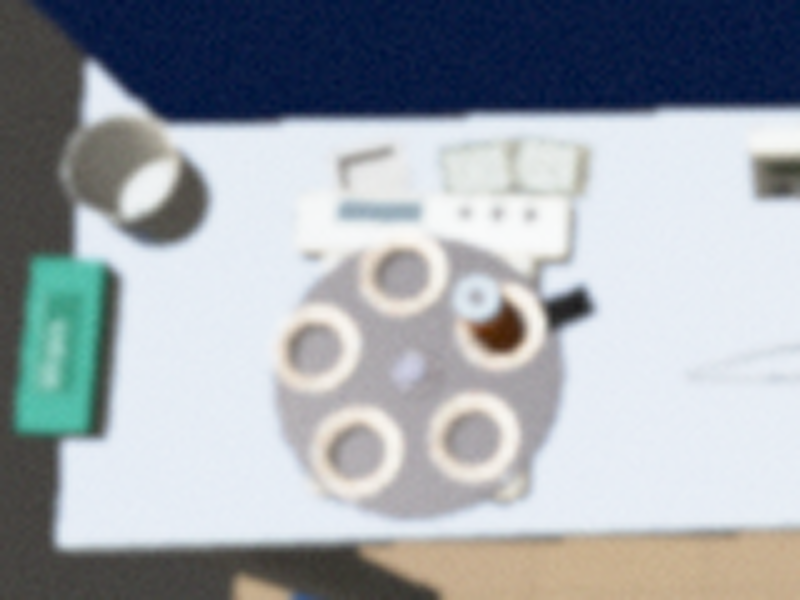

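```bash
python3 -m jog '{"gripper":[0,0,0,0,0,0],"translation":[[-0.06,0.2,0.1],[0,0.7,0],[0,0.7,0],[0,0.5,0],[0,0.2,0],[0,0,0]],"dr":[[-0.001,0.001,0.004],[0,0,0],[0,0,0],[0,0,0],[0,0,0],[0,0,0]]}'; python3 -c "
from h import *
go(.4495,-.2214,.0088,-.092)
c=cam('scene');cv2.imwrite('pics/c1.png',cv2.resize(c['frame'][170:290,320:450],None,fx=6,fy=5,interpolation=cv2.INTER_CUBIC))"
```

```text
time: 12.58
tcp_pos: [0.4509, -0.2102, 0.0322]
eef_rot: [-1.568, 0.001, -0.075]
contact_force: [-0.9, -0.2, 0.5]
finger_gap: 0.0456
t 12.57 pos [ 0.4509 -0.2102  0.0322] [-1.568e+00  1.000e-03 -7.500e-02] gap 0.0456 F [-0.9 -0.2  0.5]
   d [-0.01   0.468 -0.226] dr [-0.0007  0.0055 -0.0004]
```

View pics/c1.png

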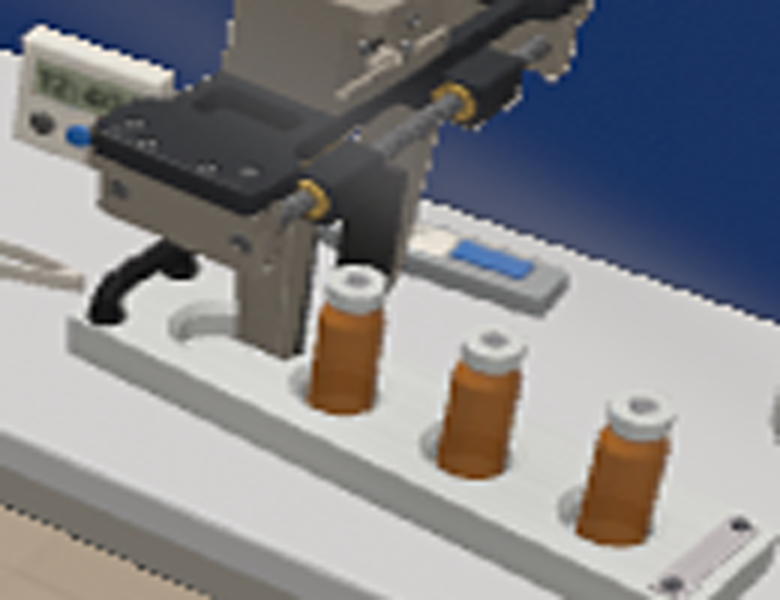

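```bash
python3 -m jog '{"gripper":[0,0,0],"translation":[[-0.01,0,-0.22],[0,0,0],[0,0,0]],"dr":[[0,0.005,0],[0,0,0],[0,0,0]]}'; python3 -c "
from h import *
go(.4495,-.2216,.0088,-.092)"
```

```text
time: 13.0
tcp_pos: [0.4514, -0.2232, 0.035]
eef_rot: [-1.571, -0.003, -0.093]
contact_force: [0.6, 0.4, 0.3]
finger_gap: 0.046
t 13.00 pos [ 0.4514 -0.2232  0.035 ] [-1.571 -0.003 -0.093] gap 0.0460 F [0.6 0.4 0.3]
   d [-0.043  0.523  0.029] dr [ 0.     -0.0002  0.0011]
```

```bash
python3 -m jog '{"gripper":[0,0,0,-1,-1,-1,-1],"translation":[[-0.04,0.26,0.03],[0,0.22,0],[0,0.03,0],[0,0,0],[0,0,0],[0,0,0],[0,0,0]],"dr":[[0,0,0.001],[0,0,0],[0,0,0],[0,0,0],[0,0,0],[0,0,0],[0,0,0]]}'; python3 -c "
from h import *
go(.4495,-.2216,.0088,-.092)
c=cam('scene');cv2.imwrite('pics/c2.png',cv2.resize(c['frame'][170:290,320:450],None,fx=6,fy=5,interpolation=cv2.INTER_CUBIC))"
```

```text
time: 13.88
tcp_pos: [0.4497, -0.2212, 0.0077]
eef_rot: [-1.571, -0.0, -0.092]
contact_force: [-0.5, 0.3, -0.4]
finger_gap: 0.0222
t 13.88 pos [ 0.4497 -0.2212  0.0077] [-1.571 -0.    -0.092] gap 0.0222 F [-0.5  0.3 -0.4]
   d [-0.002 -0.022 -0.009] dr [-0.     -0.0001  0.0001]
```

View pics/c2.png

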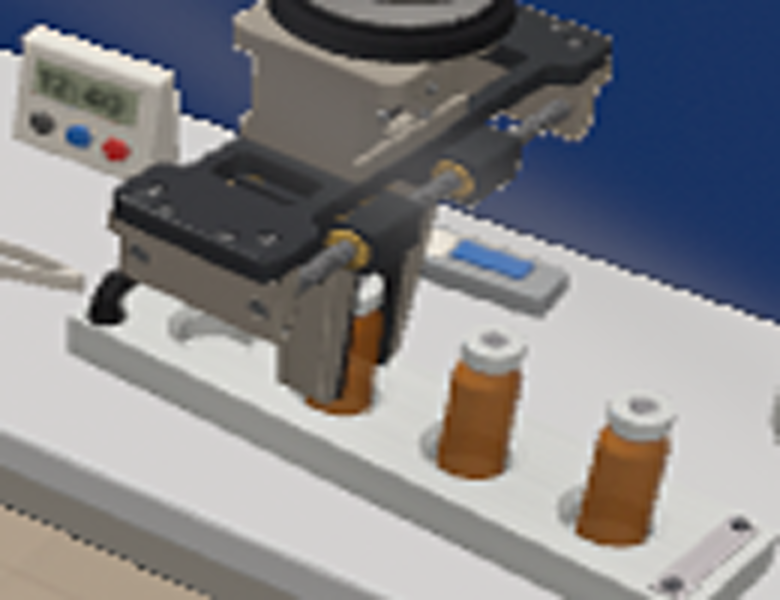

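```bash
python3 -m jog '{"gripper":[-1,-1,-1,-1,-1,-1,-1,-1,-1,-1,-1,-1,-1,-1],"translation":[[0,-0.4,0],[0,-0.7,0],[0,-0.8,0],[0,-0.7,0],[0,0,0],[-0.15,0,0.5],[-0.15,0,0.85],[-0.15,0,0.85],[-0.15,0,0.85],[-0.15,0,0.85],[-0.15,0,0.85],[-0.15,0,0.85],[-0.15,0,0.5],[0,0,0]],"dr":[[0,0,0],[0,0,0],[0,0,0],[0,0,0],[0,0,0],[0,0,0],[0,0,0],[0,0,0],[0,0,0],[0,0,0],[0,0,0],[0,0,0],[0,0,0],[0,0,0]]}'; python3 -c "
from h import *
go(.4186,.1191,.13,.7)"
```

```text
time: 15.68
tcp_pos: [0.4108, 0.0957, 0.1336]
eef_rot: [-1.571, 0.012, -0.095]
contact_force: [-0.1, -0.5, -0.7]
finger_gap: 0.0221
t 15.68 pos [0.4108 0.0957 0.1336] [-1.571  0.012 -0.095] gap 0.0221 F [-0.1 -0.5 -0.7]
   d [0.112 0.071 0.481] dr [-0.0016 -0.2532 -0.0036]
```

```bash
python3 -m jog '{"gripper":[-1,-1,-1,-1,-1,-1,-1,-1],"translation":[[0.11,0.05,0.48],[0,0,0],[0,0,0],[0,0,0],[0,0,0],[0,0,0],[0,0,0],[0,0,0]],"dr":[[0,0,-0.003],[0,-0.04,0],[0,-0.05,0],[0,-0.05,0],[0,-0.05,0],[0,-0.05,0],[0,-0.01,0],[0,0,0]]}'; python3 -c "
from h import *
go(.4186,.1191,.1,.7)"
```

```text
time: 16.68
tcp_pos: [0.4169, 0.1083, 0.125]
eef_rot: [-1.566, 0.013, 0.701]
contact_force: [1.0, 0.1, -0.2]
finger_gap: 0.0227
t 16.68 pos [0.4169 0.1083 0.125 ] [-1.566  0.013  0.701] gap 0.0227 F [ 1.   0.1 -0.2]
   d [0.172 0.499 0.141] dr [-0.0015  0.0002 -0.0041]
```

```bash
python3 -m jog '{"gripper":[-1,-1,-1,-1,-1],"translation":[[0.17,0,0.14],[0,0,0],[0,0.4,0],[0,0.3,0],[0,0,0]],"dr":[[-0.0015,0,-0.004],[0,0,0],[0,0,0],[0,0,0],[0,0,0]]}'; python3 -c "
from h import *
go(.4186,.1191,.0347,.7)
c=cam('scene');s=state();cv2.imwrite('pics/c3.png',cv2.resize(c['frame'][110:220,200:330],None,fx=6,fy=5,interpolation=cv2.INTER_CUBIC))
print(((proj(c,[s['tcp_pos']-[0,0,.0027],s['tcp_pos']+[0,0,.0723]])-[200,110])*[6,5]).round())"
```

```text
time: 17.3
tcp_pos: [0.4195, 0.1201, 0.0891]
eef_rot: [-1.572, -0.001, 0.698]
contact_force: [-0.3, -0.0, -0.7]
finger_gap: 0.0221
t 17.30 pos [0.4195 0.1201 0.0891] [-1.572e+00 -1.000e-03  6.980e-01] gap 0.0221 F [-0.3 -0.  -0.7]
   d [-0.028  1.087 -0.002] dr [ 0.0005 -0.0008  0.0004]
[[262. 313.]
 [243. 169.]]
```

View pics/c3.png

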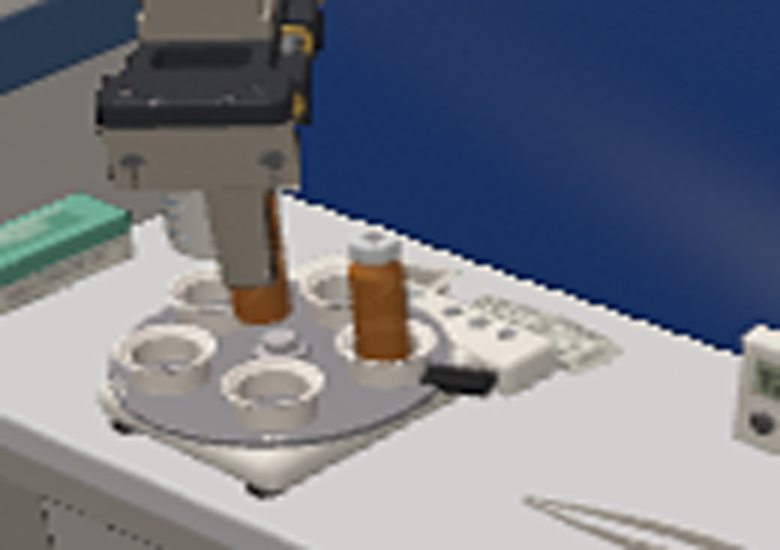

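```bash
python3 -m jog '{"gripper":[-1,-1,-1,-1],"translation":[[-0.025,0.2,0],[0,0.3,0],[0,0.15,0],[0,0,0]],"dr":[[0,0,0],[0,0,0],[0,0,0],[0,0,0]]}'; python3 -c "
from h import *
go(.4186,.1191,.0347,.7)"
```

```text
time: 17.85
tcp_pos: [0.4195, 0.1194, 0.0554]
eef_rot: [-1.573, -0.003, 0.697]
contact_force: [-0.5, -0.1, -0.1]
finger_gap: 0.0222
t 17.85 pos [0.4195 0.1194 0.0554] [-1.573 -0.003  0.697] gap 0.0222 F [-0.5 -0.1 -0.1]
   d [-0.02   0.414  0.008] dr [ 0.0008 -0.0009  0.001 ]
```

```bash
python3 -m jog '{"gripper":[-1,-1,-1,-1],"translation":[[-0.02,0.17,0],[0,0.17,0],[0,0.06,0],[0,0,0]],"dr":[[0,0,0],[0,0,0],[0,0,0],[0,0,0]]}'; python3 -c "
from h import *
go(.4186,.1191,.0347,.7)"
```

```text
time: 18.35
tcp_pos: [0.4193, 0.1189, 0.0343]
eef_rot: [-1.574, -0.004, 0.697]
contact_force: [-0.1, -0.7, 2.2]
finger_gap: 0.0224
t 18.35 pos [0.4193 0.1189 0.0343] [-1.574 -0.004  0.697] gap 0.0224 F [-0.1 -0.7  2.2]
   d [-0.007 -0.008  0.012] dr [ 0.001  -0.0009  0.0011]
```

```bash
python3 -m jog '{"gripper":[0,0,0,0,0,0,0,0,0,0,0,0,0,0],"translation":[[0,0,0],[0,0,0],[0,0,0],[0,-0.3,0],[0,-0.7,0],[0,-0.7,0],[0,-0.5,0],[0,0,0],[0,0,0],[0,0,0],[0,0,0],[0,0,0],[0,0,0],[0,0,0]],"dr":[[0,0,0],[0,0,0],[0,0,0],[0,0,0],[0,0,0],[0,0,0],[0,0,0],[0,0.04,0],[0,0.05,0],[0,0.05,0],[0,0.05,0],[0,0.05,0],[0,0.01,0],[0,0,0]]}'; python3 -c "
from h import *
go(.4452,-.275,.14,-.092)
c=cam('scene');cv2.imwrite('pics/c4.png',cv2.resize(c['frame'][110:220,200:330],None,fx=6,fy=5,interpolation=cv2.INTER_CUBIC))"
```

```text
time: 20.1
tcp_pos: [0.4195, 0.1212, 0.1576]
eef_rot: [-1.568, -0.014, -0.107]
contact_force: [-1.5, 0.2, -0.3]
finger_gap: 0.0461
t 20.10 pos [0.4195 0.1212 0.1576] [-1.568 -0.014 -0.107] gap 0.0461 F [-1.5  0.2 -0.3]
   d [ 1.352  0.351 -7.824] dr [-0.0008 -0.0048  0.0044]
```

View pics/c4.png

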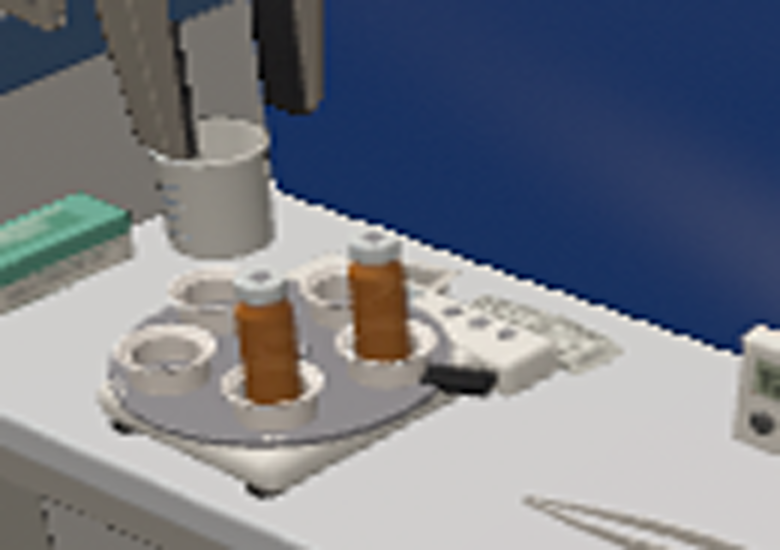

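Two vials seated in cups 1 and 2. Now the third, with settling rows after the traverse.

```bash
python3 -m jog '{"gripper":[0,0,0,0,0,0,0,0,0,0,0,0],"translation":[[0.13,0,-0.5],[0.13,0,-0.85],[0.13,0,-0.85],[0.13,0,-0.85],[0.13,0,-0.85],[0.13,0,-0.85],[0.13,0,-0.85],[0.13,0,-0.85],[0.13,0,-0.7],[0.1,0,-0.4],[0,0,0],[0,0,0]],"dr":[[0,-0.005,0.004],[0,0,0],[0,0,0],[0,0,0],[0,0,0],[0,0,0],[0,0,0],[0,0,0],[0,0,0],[0,0,0],[0,0,0],[0,0,0]]}'; python3 -c "
from h import *
go(.4452,-.275,.06,-.092)"
```

```text
time: 21.65
tcp_pos: [0.4537, -0.2688, 0.157]
eef_rot: [-1.563, -0.002, -0.067]
contact_force: [-0.1, 0.1, -0.9]
finger_gap: 0.046
t 21.65 pos [ 0.4537 -0.2688  0.157 ] [-1.563 -0.002 -0.067] gap 0.0460 F [-0.1  0.1 -0.9]
   d [-0.166  1.939 -0.15 ] dr [-0.0024  0.0081  0.0007]
```

```bash
python3 -m jog '{"gripper":[0,0,0,0,0,0,0],"translation":[[-0.17,0,-0.15],[0,0,0],[0,0.6,0],[0,0.7,0],[0,0.5,0],[0,0.1,0],[0,0,0]],"dr":[[-0.002,0.008,0],[0,0,0],[0,0,0],[0,0,0],[0,0,0],[0,0,0],[0,0,0]]}'; python3 -c "
from h import *
go(.4452,-.275,.0088,-.092)"
```

```text
time: 22.52
tcp_pos: [0.4462, -0.2724, 0.0622]
eef_rot: [-1.572, -0.006, -0.087]
contact_force: [-0.6, 0.7, -0.3]
finger_gap: 0.0459
t 22.52 pos [ 0.4462 -0.2724  0.0622] [-1.572 -0.006 -0.087] gap 0.0459 F [-0.6  0.7 -0.3]
   d [-0.022  1.067 -0.053] dr [0.0004 0.0017 0.0019]
```

```bash
python3 -m jog '{"gripper":[0,0,0,0,0,-1,-1,-1,-1],"translation":[[-0.02,0.3,-0.05],[0,0.4,0],[0,0.25,0],[0,0.08,0],[0,0,0],[0,0,0],[0,0,0],[0,0,0],[0,0,0]],"dr":[[0,0.002,0.002],[0,0,0],[0,0,0],[0,0,0],[0,0,0],[0,0,0],[0,0,0],[0,0,0],[0,0,0]]}'; python3 -c "
from h import *
go(.4138,.1729,.14,-.092)"
```

```text
time: 23.65
tcp_pos: [0.448, -0.2774, 0.0121]
eef_rot: [-1.576, -0.006, -0.094]
contact_force: [0.9, -0.3, -0.5]
finger_gap: 0.0221
t 23.65 pos [ 0.448  -0.2774  0.0121] [-1.576 -0.006 -0.094] gap 0.0221 F [ 0.9 -0.3 -0.5]
   d [-1.514 -2.617  8.887] dr [ 0.0018 -0.0008  0.0019]
```

```bash
python3 -m jog '{"gripper":[-1,-1,-1,-1,-1,-1,-1,-1,-1,-1,-1,-1,-1,-1,-1,-1,-1,-1],"translation":[[0,-0.4,0],[0,-0.7,0],[0,-0.8,0],[0,-0.7,0],[0,-0.1,0],[-0.13,0,0.5],[-0.13,0,0.85],[-0.13,0,0.85],[-0.13,0,0.85],[-0.13,0,0.85],[-0.13,0,0.85],[-0.13,0,0.85],[-0.13,0,0.85],[-0.13,0,0.85],[-0.13,0,0.7],[-0.1,0,0.4],[0,0,0],[0,0,0]],"dr":[[0,0,0],[0,0,0],[0,0,0],[0,0,0],[0,0,0],[0,0,0],[0,0,0],[0,0,0],[0,0,0],[0,0,0],[0,0,0],[0,0,0],[0,0,0],[0,0,0],[0,0,0],[0,0,0],[0,0,0],[0,0,0]]}'; python3 -c "
from h import *
go(.4138,.1729,.13,-.092)"
```

```text
time: 25.9
tcp_pos: [0.389, 0.1738, 0.1332]
eef_rot: [-1.575, 0.028, -0.079]
contact_force: [-0.2, -0.5, -0.1]
finger_gap: 0.0222
t 25.90 pos [0.389  0.1738 0.1332] [-1.575  0.028 -0.079] gap 0.0222 F [-0.2 -0.5 -0.1]
   d [0.498 0.049 0.022] dr [ 0.0013  0.0041 -0.009 ]
```

```bash
python3 -m jog '{"gripper":[-1,-1,-1,-1,-1,-1],"translation":[[0.45,0,0.02],[0,0,0],[0,0.4,0],[0,0.3,0],[0,0,0],[0,0,0]],"dr":[[0.001,0.004,-0.009],[0,0,0],[0,0,0],[0,0,0],[0,0,0],[0,0,0]]}'; python3 -c "
from h import *
np.set_printoptions(precision=4,suppress=True)
go(.4138,.1729,.0391,-.092)
c=cam('scene');s=state();cv2.imwrite('pics/d1.png',cv2.resize(c['frame'][110:220,200:330],None,fx=6,fy=5,interpolation=cv2.INTER_CUBIC))
print(((proj(c,[s['tcp_pos']-[0,0,.0071],s['tcp_pos']+[0,0,.0679]])-[200,110])*[6,5]).round())
X=cloud(c);m=(np.hypot(X[...,0]-s['tcp_pos'][0],X[...,1]-s['tcp_pos'][1])<.03)
H=cv2.cvtColor(c['frame'],cv2.COLOR_BGR2HSV)
a=m&(H[...,0]<20)&(H[...,1]>120)&(X[...,2]>.07); ys,xs=np.nonzero(a)
for v in sorted(set(ys)): print(v,xs[ys==v].min(),xs[ys==v].max(),end='; ')
"
```

```text
time: 26.65
tcp_pos: [0.4146, 0.1692, 0.0962]
eef_rot: [-1.573, -0.002, -0.1]
contact_force: [0.1, -1.2, -0.7]
finger_gap: 0.0219
t 26.65 pos [0.4146 0.1692 0.0962] [-1.573 -0.002 -0.1  ] gap 0.0219 F [ 0.1 -1.2 -0.7]
   d [-0.026  1.142  0.074] dr [ 0.0006 -0.0025  0.0007]
[[161. 278.]
 [138. 136.]]
106 229 229; 107 226 226; 109 221 221; 110 219 219; 111 216 220; 112 214 232; 113 217 217; 117 231 231; 142 225 227; 143 221 227; 144 222 228; 145 222 228; 146 222 228; 147 222 228; 148 222 228; 149 222 228; 150 222 228; 151 223 228; 152 223 229; 153 223 228; 154 223 228; 155 223 228; 156 223 228; 157 223 228; 158 222 229; 159 220 229; 160 220 229; 161 221 229; 162 221 229; 163 221 229; 164 221 229; 165 221 229; 166 222 228;
```

View pics/d1.png

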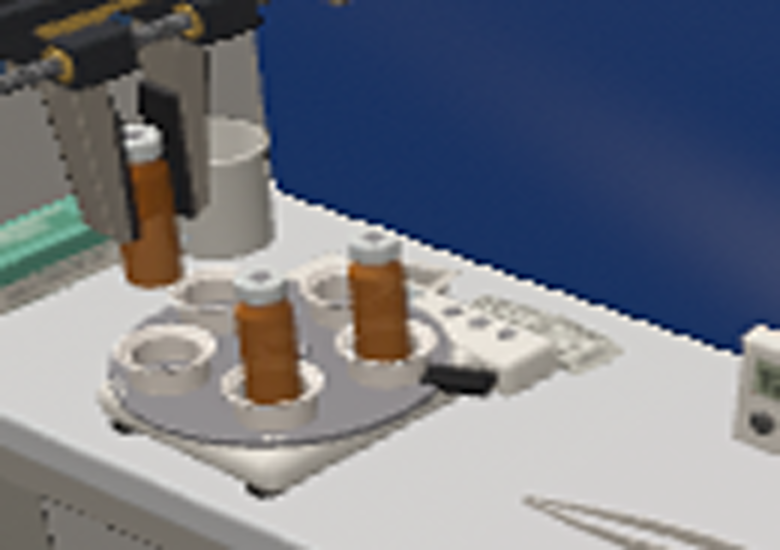

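```bash
python3 -m jog '{"gripper":[-1,-1,-1,-1,-1],"translation":[[-0.025,0,0.045],[0,0.35,0],[0,0.35,0],[0,0.05,0],[0,0,0]],"dr":[[0,-0.002,0],[0,0,0],[0,0,0],[0,0,0],[0,0,0]]}'; python3 -c "
from h import *
go(.4138,.1714,.0391,-.092)"
```

```text
time: 27.32
tcp_pos: [0.414, 0.1719, 0.0569]
eef_rot: [-1.573, -0.004, -0.093]
contact_force: [-0.5, 0.0, -0.5]
finger_gap: 0.0225
t 27.32 pos [0.414  0.1719 0.0569] [-1.573 -0.004 -0.093] gap 0.0225 F [-0.5  0.  -0.5]
   d [-0.005  0.357 -0.009] dr [ 0.0005 -0.0003  0.0012]
```

```bash
python3 -m jog '{"gripper":[-1,-1,-1,-1],"translation":[[0,0.15,-0.01],[0,0.15,0],[0,0.05,0],[0,0,0]],"dr":[[0,0,0],[0,0,0],[0,0,0],[0,0,0]]}'; python3 -c "
from h import *
go(.4138,.1714,.0391,-.092)
c=cam('scene');cv2.imwrite('pics/d2.png',cv2.resize(c['frame'][110:220,200:330],None,fx=6,fy=5,interpolation=cv2.INTER_CUBIC))"
```

```text
time: 27.82
tcp_pos: [0.4147, 0.1714, 0.0388]
eef_rot: [-1.572, -0.005, -0.093]
contact_force: [0.0, 0.4, -0.5]
finger_gap: 0.0222
t 27.82 pos [0.4147 0.1714 0.0388] [-1.572 -0.005 -0.093] gap 0.0222 F [ 0.   0.4 -0.5]
   d [-0.017 -0.006 -0.003] dr [ 0.0004 -0.0003  0.0016]
```

View pics/d2.png

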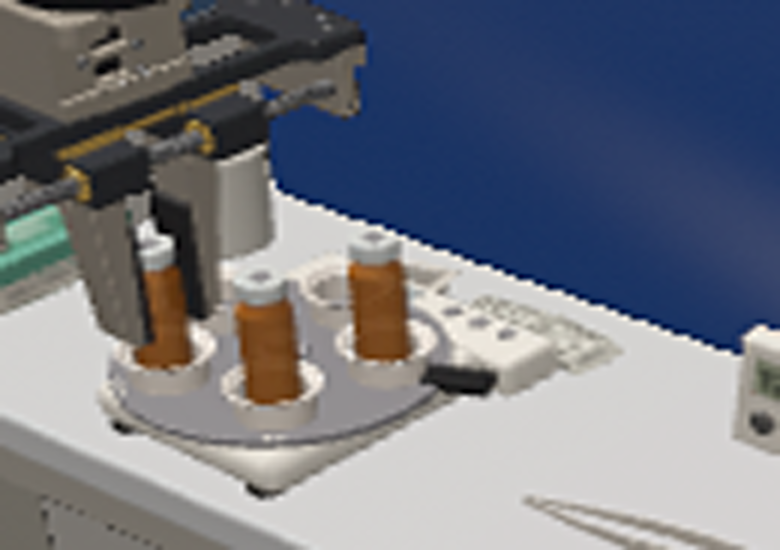

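```bash
python3 -m jog '{"gripper":[0,0,0,0,0,0,0,0],"translation":[[0,0,0],[0,0,0],[0,0,0],[0,-0.3,0],[0,-0.7,0],[0,-0.7,0],[0,-0.5,0],[0,0,0]],"dr":[[0,0,0],[0,0,0],[0,0,0],[0,0,0],[0,0,0],[0,0,0],[0,0,0],[0,0,0]]}'; python3 -c "
from h import *
go(.441,-.3288,.15,-.092)"
```

```text
time: 28.88
tcp_pos: [0.4145, 0.1726, 0.1561]
eef_rot: [-1.571, -0.008, -0.092]
contact_force: [-0.5, 0.2, 0.2]
finger_gap: 0.0461
t 28.88 pos [0.4145 0.1726 0.1561] [-1.571 -0.008 -0.092] gap 0.0461 F [-0.5  0.2  0.2]
   d [ 1.445  0.135 -9.938] dr [0.0001 0.0001 0.0025]
```

```bash
python3 -m jog '{"gripper":[0,0,0,0,0,0,0,0,0,0,0,0,0,0],"translation":[[0.12,0,-0.5],[0.12,0,-0.85],[0.12,0,-0.85],[0.12,0,-0.85],[0.12,0,-0.85],[0.12,0,-0.85],[0.12,0,-0.85],[0.12,0,-0.85],[0.12,0,-0.85],[0.12,0,-0.85],[0.12,0,-0.8],[0.1,0,-0.5],[0,0,-0.1],[0,0,0]],"dr":[[0,0,0],[0,0,0],[0,0,0],[0,0,0],[0,0,0],[0,0,0],[0,0,0],[0,0,0],[0,0,0],[0,0,0],[0,0,0],[0,0,0],[0,0,0],[0,0,0]]}'; python3 -c "
from h import *
np.set_printoptions(precision=4,suppress=True)
go(.441,-.3288,.15,-.092)
c=cam('scene');X=cloud(c);H=cv2.cvtColor(c['frame'],cv2.COLOR_BGR2HSV)
m=(X[...,0]<.579)&(X[...,0]>.5)&(X[...,1]<-.3)&(X[...,1]>-.42)&(X[...,2]<.14)
print(np.percentile(X[m][:,2],[90,97,99,100]))
b=m&(H[...,0]>95)&(H[...,0]<125)&(H[...,1]>120)&(X[...,2]>.09); print(b.sum(),X[b].min(0),X[b].max(0))
cv2.imwrite('pics/e1.png',cv2.resize(c['frame'][110:310,320:520],None,fx=3,fy=3,interpolation=cv2.INTER_CUBIC))
t=cam('top');cv2.imwrite('pics/e2.png',cv2.resize(t['frame'][130:250,150:310],None,fx=5,fy=5,interpolation=cv2.INTER_CUBIC))"
```

```text
time: 30.62
tcp_pos: [0.4363, -0.3209, 0.1471]
eef_rot: [-1.565, 0.005, -0.087]
contact_force: [0.2, 0.7, 0.0]
finger_gap: 0.0458
t 30.62 pos [ 0.4363 -0.3209  0.1471] [-1.565  0.005 -0.087] gap 0.0458 F [0.2 0.7 0. ]
   d [ 0.108 -0.06  -0.149] dr [-0.0019  0.0017 -0.0016]
[0.0934 0.1104 0.1114 0.1132]
219 [ 0.535  -0.3817  0.0931] [ 0.5669 -0.3523  0.1132]
```

View pics/e1.png

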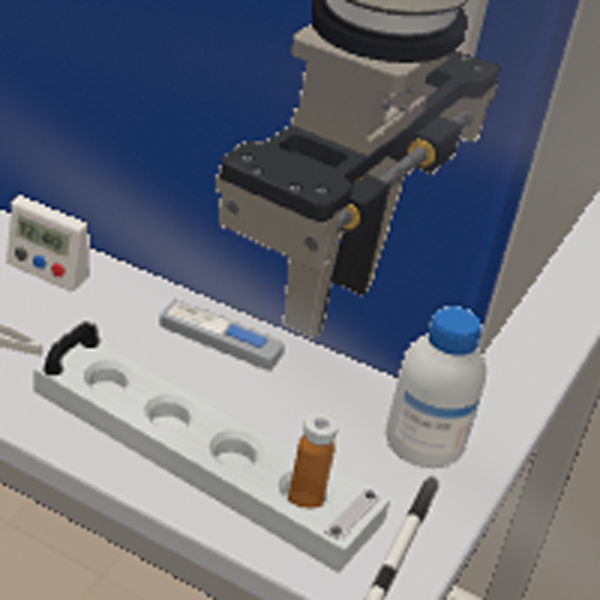

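View pics/e2.png

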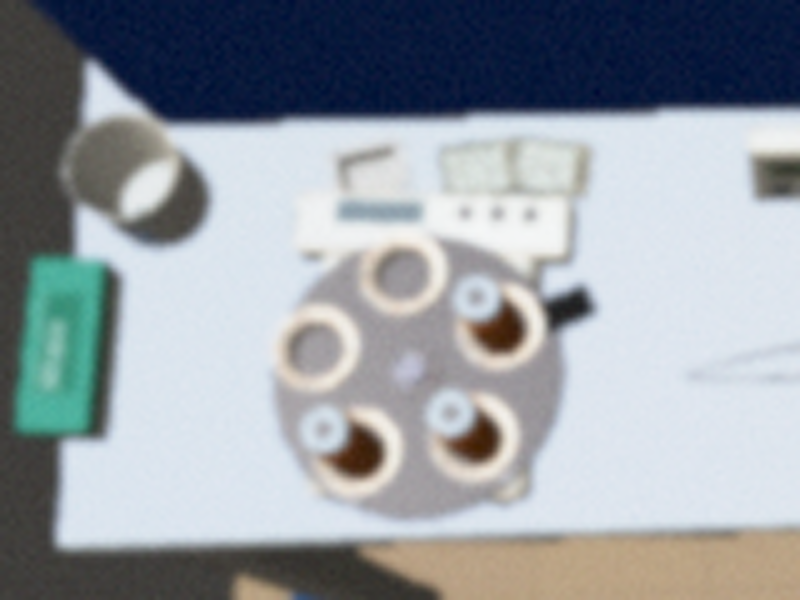

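```bash
python3 -m jog '{"gripper":[0,0,0,0,0,0,0],"translation":[[0.1,0,-0.15],[0,0,0],[0,0.5,0],[0,0.7,0],[0,0.5,0],[0,0,0],[0,0,0]],"dr":[[-0.002,0.002,-0.002],[0,0,0],[0,0,0],[0,0,0],[0,0,0],[0,0,0],[0,0,0]]}'; python3 -c "
from h import *
go(.441,-.3288,.013,-.092)"
```

```text
time: 31.6
tcp_pos: [0.4443, -0.3267, 0.063]
eef_rot: [-1.574, -0.006, -0.087]
contact_force: [0.0, -0.0, 0.7]
finger_gap: 0.0458
t 31.60 pos [ 0.4443 -0.3267  0.063 ] [-1.574 -0.006 -0.087] gap 0.0458 F [ 0.  -0.   0.7]
   d [-0.067  0.999 -0.045] dr [0.0011 0.0016 0.002 ]
```

```bash
python3 -m jog '{"gripper":[0,0,0,0,0],"translation":[[-0.07,0.2,-0.045],[0,0.3,0],[0,0.25,0],[0,0.1,0],[0,0,0]],"dr":[[0.001,0.001,0.002],[0,0,0],[0,0,0],[0,0,0],[0,0,0]]}'; python3 -c "
from h import *
go(.441,-.3288,.012,-.092)"
```

```text
time: 32.22
tcp_pos: [0.4413, -0.3297, 0.0193]
eef_rot: [-1.573, -0.002, -0.091]
contact_force: [1.4, -0.0, 0.7]
finger_gap: 0.0461
t 32.23 pos [ 0.4413 -0.3297  0.0193] [-1.573 -0.002 -0.091] gap 0.0461 F [ 1.4 -0.   0.7]
   d [-0.007  0.146  0.018] dr [0.0006 0.0004 0.0005]
```

```bash
python3 -m jog '{"gripper":[0,0,-1,-1,-1,-1],"translation":[[-0.01,0.14,0.02],[0,0,0],[0,0,0],[0,0,0],[0,0,0],[0,0,0]],"dr":[[0,0,0],[0,0,0],[0,0,0],[0,0,0],[0,0,0],[0,0,0]]}'; python3 -c "
from h import *
go(.4636,.1941,.15,-.092)"
```

```text
time: 32.98
tcp_pos: [0.4416, -0.329, 0.0127]
eef_rot: [-1.573, -0.003, -0.091]
contact_force: [0.1, -0.5, 0.8]
finger_gap: 0.0222
t 32.98 pos [ 0.4416 -0.329   0.0127] [-1.573 -0.003 -0.091] gap 0.0222 F [ 0.1 -0.5  0.8]
   d [-0.499 -2.776 10.451] dr [0.0009 0.0004 0.001 ]
```

```bash
python3 -m jog '{"gripper":[-1,-1,-1,-1,-1,-1,-1,-1,-1,-1,-1,-1,-1,-1,-1,-1,-1,-1,-1,-1],"translation":[[0,-0.4,0],[0,-0.8,0],[0,-0.8,0],[0,-0.7,0],[0,-0.2,0],[-0.04,0,0.5],[-0.04,0,0.85],[-0.04,0,0.85],[-0.04,0,0.85],[-0.04,0,0.85],[-0.04,0,0.85],[-0.04,0,0.85],[-0.04,0,0.85],[-0.04,0,0.85],[-0.04,0,0.85],[-0.04,0,0.85],[-0.04,0,0.85],[-0.02,0,0.5],[0,0,0],[0,0,0]],"dr":[[0,0,0],[0,0,0],[0,0,0],[0,0,0],[0,0,0],[0,0,0],[0,0,0],[0,0,0],[0,0,0],[0,0,0],[0,0,0],[0,0,0],[0,0,0],[0,0,0],[0,0,0],[0,0,0],[0,0,0],[0,0,0],[0,0,0],[0,0,0]]}'; python3 -c "
from h import *
go(.4636,.1941,.15,-.5)"
```

```text
time: 35.48
tcp_pos: [0.4338, 0.2225, 0.1493]
eef_rot: [-1.574, 0.03, -0.07]
contact_force: [0.1, -0.5, -0.9]
finger_gap: 0.0223
t 35.48 pos [0.4338 0.2225 0.1493] [-1.574  0.03  -0.07 ] gap 0.0223 F [ 0.1 -0.5 -0.9]
   d [ 0.634 -0.031 -0.526] dr [ 0.0031  0.1369 -0.0092]
```

```bash
python3 -m jog '{"gripper":[-1,-1,-1,-1,-1,-1],"translation":[[0.6,0,-0.5],[0,0,0],[0,0,0],[0,0,0],[0,0,0],[0,0,0]],"dr":[[0,0,-0.009],[0,0.045,0],[0,0.045,0],[0,0.045,0],[0,0,0],[0,0,0]]}'; python3 -c "
from h import *
go(.4636,.1941,.1,-.5)"
```

```text
time: 36.22
tcp_pos: [0.4598, 0.1864, 0.146]
eef_rot: [-1.581, 0.001, -0.513]
contact_force: [0.0, 0.6, -0.1]
finger_gap: 0.0224
t 36.23 pos [0.4598 0.1864 0.146 ] [-1.581e+00  1.000e-03 -5.130e-01] gap 0.0224 F [ 0.   0.6 -0.1]
   d [-0.008  0.919  0.182] dr [ 0.0034 -0.004  -0.0004]
```

```bash
python3 -m jog '{"gripper":[-1,-1,-1,-1,-1,-1],"translation":[[-0.01,0,0.18],[0,0,0],[0,0.5,0],[0,0.5,0],[0,0,0],[0,0,0]],"dr":[[0.003,-0.004,0],[0,0,0],[0,0,0],[0,0,0],[0,0,0],[0,0,0]]}'; python3 -c "
from h import *
np.set_printoptions(precision=4,suppress=True)
go(.4636,.1941,.0397,-.5)
c=cam('scene');s=state();cv2.imwrite('pics/f1.png',cv2.resize(c['frame'][110:220,200:330],None,fx=6,fy=5,interpolation=cv2.INTER_CUBIC))
print(((proj(c,[s['tcp_pos']-[0,0,.0077],s['tcp_pos']+[0,0,.0673]])-[200,110])*[6,5]).round())
"
```

```text
time: 36.98
tcp_pos: [0.465, 0.1957, 0.0958]
eef_rot: [-1.569, 0.001, -0.495]
contact_force: [0.1, -0.9, -0.2]
finger_gap: 0.0222
t 36.98 pos [0.465  0.1957 0.0958] [-1.569  0.001 -0.495] gap 0.0222 F [ 0.1 -0.9 -0.2]
   d [-0.008  1.122 -0.043] dr [-0.0005  0.0016 -0.0002]
[[205. 218.]
 [185.  80.]]
```

View pics/f1.png

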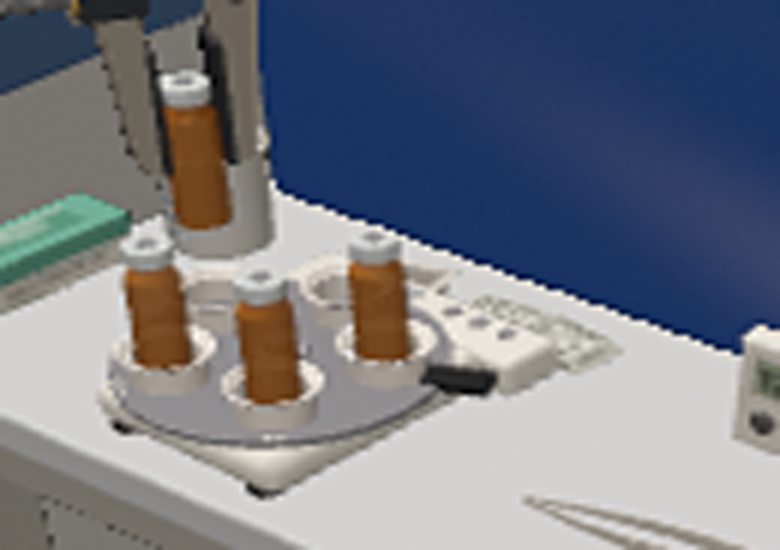

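```bash
python3 -m jog '{"gripper":[-1,-1,-1,-1,-1,-1],"translation":[[-0.01,0,-0.04],[0,0.3,0],[0,0.3,0],[0,0.15,0],[0,0,0],[0,0,0]],"dr":[[0,0.001,0],[0,0,0],[0,0,0],[0,0,0],[0,0,0],[0,0,0]]}'; python3 -c "
from h import *
go(.4636,.1941,.0397,-.5)"
```

```text
time: 37.78
tcp_pos: [0.4641, 0.1942, 0.0566]
eef_rot: [-1.568, -0.001, -0.498]
contact_force: [1.0, 0.1, -1.1]
finger_gap: 0.0219
t 37.77 pos [0.4641 0.1942 0.0566] [-1.568e+00 -1.000e-03 -4.980e-01] gap 0.0219 F [ 1.   0.1 -1.1]
   d [-0.007  0.339 -0.008] dr [-0.0007  0.0005  0.0002]
```

```bash
python3 -m jog '{"gripper":[-1,-1,-1,-1],"translation":[[0,0.15,-0.01],[0,0.12,0],[0,0.06,0],[0,0,0]],"dr":[[0,0,0],[0,0,0],[0,0,0],[0,0,0]]}'; python3 -c "
from h import *
go(.4636,.1941,.0397,-.5)
c=cam('scene');cv2.imwrite('pics/f2.png',cv2.resize(c['frame'][110:220,200:330],None,fx=6,fy=5,interpolation=cv2.INTER_CUBIC))"
```

```text
time: 38.28
tcp_pos: [0.4645, 0.194, 0.0396]
eef_rot: [-1.567, -0.002, -0.499]
contact_force: [0.3, -0.6, 0.5]
finger_gap: 0.0217
t 38.27 pos [0.4645 0.194  0.0396] [-1.567 -0.002 -0.499] gap 0.0217 F [ 0.3 -0.6  0.5]
   d [-0.016 -0.003 -0.007] dr [-0.0011  0.0005  0.0005]
```

View pics/f2.png

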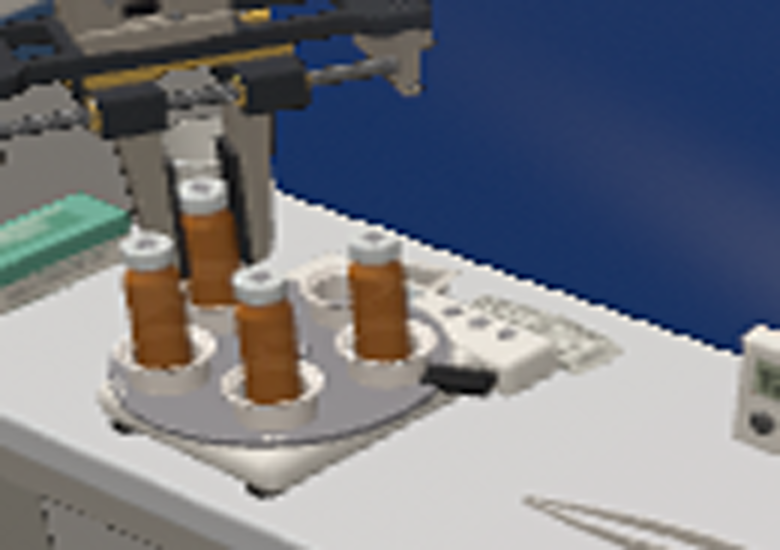

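Release, lift, then move off toward −y for a clear check.

```bash
python3 -m jog '{"gripper":[0,0,0,0,0,0,0,0],"translation":[[0,0,0],[0,0,0],[0,0,0],[0,-0.3,0],[0,-0.7,0],[0,-0.7,0],[0,-0.6,0],[0,0,0]],"dr":[[0,0,0],[0,0,0],[0,0,0],[0,0,0],[0,0,0],[0,0,0],[0,0,0],[0,0,0]]}'
python3 -m jog '{"gripper":[0,0,0,0,0,0,0,0,0,0],"translation":[[0.3,0,-0.5],[0.3,0,-0.7],[0.3,0,-0.7],[0.3,0,-0.7],[0.3,0,-0.7],[0.3,0,-0.7],[0.3,0,-0.5],[0,0,0],[0,0,0],[0,0,0]],"dr":[[0,0,0],[0,0,0],[0,0,0],[0,0,0],[0,0,0],[0,0,0],[0,0,0],[0,0,0],[0,0,0],[0,0,0]]}'
python3 - <<'E'
from h import *
np.set_printoptions(precision=4,suppress=True)
cups=dict(c1=(.4714,.107),c2=(.4186,.1191),c3=(.4138,.1729),c4=(.4636,.1941))
for n in('scene','top'):
    c=cam(n);X=cloud(c)
    for k,p in cups.items():
        m=(np.hypot(X[...,0]-p[0],X[...,1]-p[1])<.022)&(X[...,2]>.1)&(X[...,2]<.116); q=X[m]; print(n,k,m.sum(),np.median(q,0),p)
    if n=='top': cv2.imwrite('pics/g2.png',cv2.resize(c['frame'][130:250,150:310],None,fx=5,fy=5,interpolation=cv2.INTER_CUBIC))
    else: cv2.imwrite('pics/g1.png',cv2.resize(c['frame'][110:220,200:330],None,fx=6,fy=5,interpolation=cv2.INTER_CUBIC))
E
```

```text
time: 39.33
tcp_pos: [0.4644, 0.1946, 0.1621]
eef_rot: [-1.565, -0.003, -0.497]
contact_force: [-0.6, -0.3, -0.3]
finger_gap: 0.0459
time: 40.58
tcp_pos: [0.4442, -0.0585, 0.1576]
eef_rot: [-1.567, 0.004, -0.493]
contact_force: [-0.6, 0.2, -0.5]
finger_gap: 0.0459
scene c1 55 [0.4671 0.1054 0.1073] (0.4714, 0.107)
scene c2 58 [0.4166 0.1164 0.1069] (0.4186, 0.1191)
scene c3 56 [0.4101 0.1705 0.1072] (0.4138, 0.1729)
scene c4 50 [0.4601 0.1913 0.1069] (0.4636, 0.1941)
top c1 67 [0.4702 0.1058 0.1067] (0.4714, 0.107)
top c2 73 [0.4192 0.1179 0.1069] (0.4186, 0.1191)
top c3 72 [0.4136 0.1719 0.1071] (0.4138, 0.1729)
top c4 73 [0.4619 0.1916 0.1069] (0.4636, 0.1941)
```

View pics/g1.png

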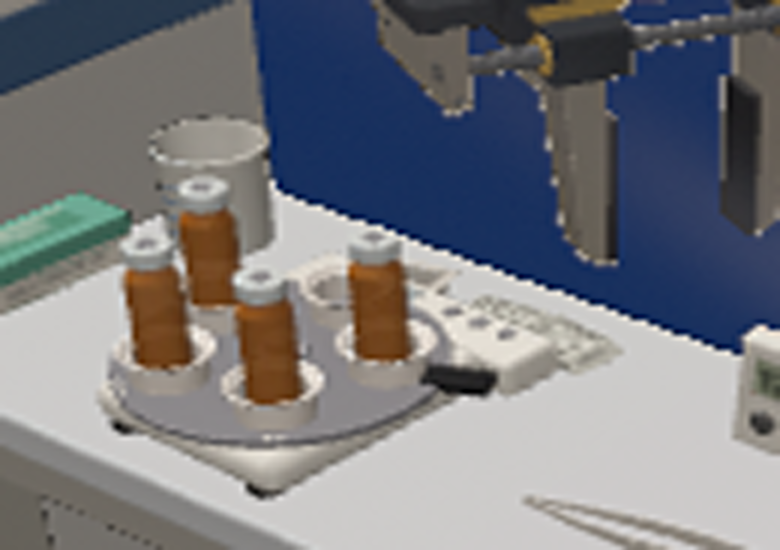

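View pics/g2.png

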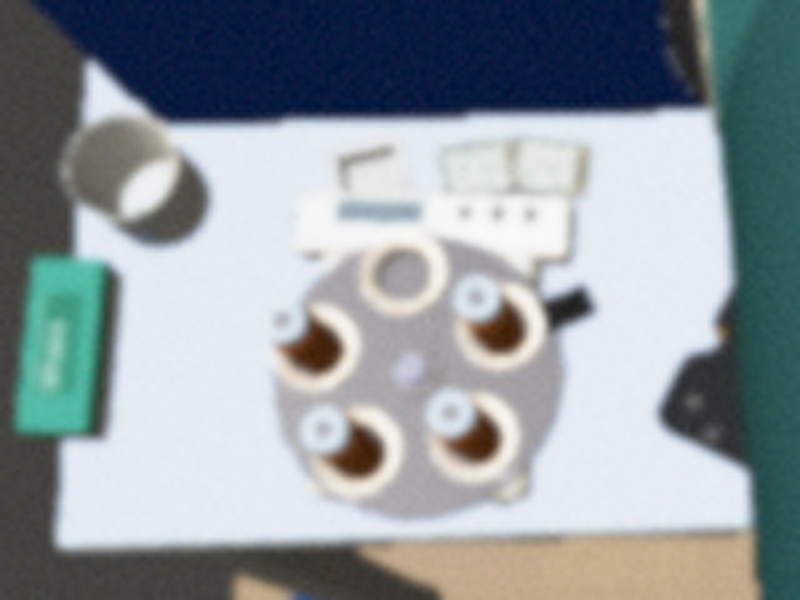

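All four caps measure z≈0.107, the seated height, and the robot is clear of everything. Handing in.

```bash
python3 -c "
from workcell import manip
print(manip.finish_job())"
```

```text
the job is handed in; nothing more can be done
None
```

I moved all four vials from the rack to the carousel in run order. The vial at the handle end went into cup 1 at the lug, the next three into cups 2, 3 and 4 clockwise, and the last cup before the lug stayed empty. I handed in at about 41 s; no verdict was reported.

**Last checks:**
- In both cameras all four cap tops were at z = 0.107 m, which is the seated height.
- In the top camera the cap centres were within 3 mm of the cup axes.
- In the scene camera the offsets were up to 4.6 mm, because it mostly sees the near side of the caps.
- I judged uprightness from those cap positions and the pictures, not by a direct tilt measurement.
- The gripper was clear of everything at the end. The highest contact force I read was about 2 N, as vial 2 touched its cup floor.

**What disagreed:** the reported tool height was about 26 mm below the fingertip height seen by the scene camera. I set the grasp heights by the images. I set the placing heights relative to the reported height at each grasp, so the offset cancelled.

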